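# Put the dried cold-frame panes away in the cabinet

## Robot

A 6-joint arm with a two-finger parallel gripper is mounted at the origin on the work surface. World frame = base frame: x ahead of the robot, y to its left, z up, the work surface at z = 0. Lengths are in m, angles in rad, forces in N, time in s.
With the tool pointing down it reaches from about 0.375 to 0.975 m from the base axis. Payload 3.8 kg.
Tool frame: the origin (TCP) lies midway between the tips of the shut fingers; the grasp point (between the pads) lies 19 mm behind it; z points along the fingers, y is the direction in which the jaws open and shut (so a half turn about z gives the same grasp; the last joint's range is limited). The gripper opens to 85 mm and grips with 20 to 120 N. Pads are 22 mm wide; open, the fingers measure 114 mm over their backs; the gripper's body (76 mm by 85 mm) begins 54 mm behind the grasp point. The pads swing forward as they close: fully open they stand 13 mm farther back than shut.
Start: joints at [-1.346, 0.264, 1.604, -0, 1.274, -0.037], TCP at [0.175, -0.652, 0.231] pointing down, gripper open.
Joint ranges: [-2.63, 2.63], [-0.94, 2.18], [0.31, 2.57], [-1.31, 4.45], [0, 2.66], [-2.55, 2.55]. Speed limits (rad/s): [2.57, 2.57, 3.14, 3.14, 3.14, 3.14].

## Interface

Orientations are given as a rotation vector (axis times angle).
In Python, from workcell import bot gives the robot as it stands.
- The arm moves only by the tool arm_command, never from a script. Its argument "targets" is text: rows parted by semicolons, each of 7 numbers parted by spaces: the shift along the tool's x, y, z in mm, then the turn, a rotation vector about the tool's x, y, z in degrees, then the opening, from 0 (shut) to 1 (fully open). A call has 1 to 10 rows; each row is the pose to reach, as a shift and turn from the pose commanded when the call began, along the tool's axes at that moment; what a row does not reach only later rows make up. A row lasts 1/12 s, in which the tool goes at most 41.7 mm and 7.16 degrees, less where a joint would pass 70% of its speed; a pose out of reach is approached as far as the arm can. A call with a gripper value outside its range is refused whole. The fingers move at their own pace and stop on an object; "newtons" is the grip in N (left out, the last holds). Time passes only in rows, so rows that repeat a pose let the fingers close. It gives the time, the measured TCP pose, the force and the opening at its end, in the units of the state.
- bot.read_state(): the state, without advancing time (a new reading comes with each control period).
- bot.read_camera(name): name is "scene" or "top"; returns (picture, depth): 480x640x3 uint8, blue, green, red; 480x640 float32, m along the optical axis (not along the pixel's ray), 0 where there is no reading.
- bot.camera_params(name): a dict with "fov_y" (degrees; the focal length in pixels is half the picture's height over the tangent of half this angle, whatever the lens; pixels are square), "cx", "cy" (the principal point, pixels), "xyz" and "rotation" of the camera in the world. Camera axes: x right, y up, looking along -z (the intrinsics and any distortion apply to the point x, -y, -z); pixel columns grow to the right and rows downward; lengths in m; the calibration is good to about 2 mm. A picture is of the moment at which its call begins. camera_params takes no time and is no camera call.
- bot.finish_job(): hands the job in, once; it reports no verdict.
The state is a dict: "time": time; "q": joint angles; "joint_vel": joint speeds; "joint_torque": joint torques, N m; "tool_pos": TCP position; "tcp_rot": TCP orientation; "wrist_force": force on the tool from outside, world axes, zero at the start; "torque": the same for the moment, N m; "width": opening from 0.0 (shut) to 1.0 (fully open).
Only numpy, scipy, OpenCV 4.12 (cv2) and the standard library are available. Lean on these libraries where they do the work, as an engineer would, in place of code of your own. Each camera call takes 0.05 s, during which the arm holds its last target.

## Task

The washed panes of the balcony cold frame are dry: slide every one of them up out of the wooden drying rack by its top edge and slide it fully down into a free slot of the storage cabinet, beside the pane that is already stored there, without dropping or tipping any. When they are all in, set the lid squarely home on the cabinet and swing the lever latch fully down over it. Leave the planter, the mister and the scoop where they are.

Things in the scene. Friction and masses are not known exactly. Their poses are not given: they have to be found in the camera images.
- rack: fixed wooden drying rack 140 (x) x 230 (y), 62 high. Panes stand upright across it (width along rack x) on its base board, 10 mm above its underside, tops at 120 mm, side edges in slotted rails 50 mm deep. Slots 12 mm wide, centred at rack y = -80, -40, 0, +40, +80 mm. Origin: centre of the underside, z up
- cabinet: fixed top-opening grey plastic storage cabinet 128 (x) x 232 (y) x 126 high, walls 4 mm, open on top, floor 6 mm above its underside. Combs with teeth 14 mm deep on its long inner walls form five slots for panes (pane width along cabinet x, either way round; 120 mm between the walls). Latch on the middle of the -x side. Origin: centre of the underside, z up
- lid: loose grey plastic lid of the cabinet, 147 (x) x 251 (y), about 250 g, right way up on the table. Plate's top face 17 mm above the lid's underside; skirt 12 mm high, 2 mm clear of the cabinet on each side when home, flared to 6 mm at its lower edge. Origin: centre of the underside. Home: origin over the cabinet's origin, 114 mm above it, lid y along cabinet y, either way round
- lid_grip (a point): centre of the lid's grip, a black bar 14 mm wide (lid x), 96 mm long (lid y), 14 mm high, 42 mm above the lid's underside (25 mm above its plate), free below but for two feet at lid y = +-36 mm
- latch (a joint): lever latch of the cabinet: flat steel lever 26 mm wide, 8 mm thick. Angle in rad: 0 = closed, level, just above the lid's plate, pointing to cabinet +x; 1.57 = straight up; it starts at 1.75 to 2.2, leaning outward clear of the lid. Stops at 0 and 2.3; friction of 0.12 N m (2 to 3 N to push) keeps it where it is left
- latch_hinge (a point): middle of the latch's hinge axis, which is parallel to cabinet y: at cabinet x = -86 mm, y = 0, 135.5 mm above its underside; axes as the cabinet's
- latch_tip (a point): centre of the lever's black rounded end (12 mm dia, 30 mm wide), 58 mm from the hinge axis
- slot1 (a point): first cabinet slot (the slots are numbered 1 to 5 along cabinet y: -80, -40, 0, +40, +80 mm): middle of the slot at floor level, where the bottom centre of a pane stands, 6 mm above the underside; axes as the cabinet's. Each slot is 12 mm wide (y) up to 50 mm above the floor; above that the teeth taper at 45 degrees to points 64 mm above it, as a lead-in
- slot5 (a point): last cabinet slot (the slots are numbered 1 to 5 along cabinet y: -80, -40, 0, +40, +80 mm): middle of the slot at floor level, where the bottom centre of a pane stands, 6 mm above the underside; axes as the cabinet's. 
- pane1: (may be absent) milky clear twin-wall pane, a flat plate 110 wide (x) x 8 thick (y) x 110 high (z), top 14 mm capped in aluminium, 70 g; origin: centre of its bottom edge, z up the pane. If present, it starts in the drying rack, in the slot at rack y = -80 mm
- pane2: (may be absent) milky clear twin-wall pane, a flat plate 110 wide (x) x 8 thick (y) x 110 high (z), top 14 mm capped in aluminium, 70 g; origin: centre of its bottom edge, z up the pane. If present, it starts in the drying rack, in the slot at rack y = -40 mm
- pane3: (may be absent) milky clear twin-wall pane, a flat plate 110 wide (x) x 8 thick (y) x 110 high (z), top 14 mm capped in aluminium, 70 g; origin: centre of its bottom edge, z up the pane. If present, it starts in the drying rack, in the slot at rack y = +0 mm
- pane4: (may be absent) milky clear twin-wall pane, a flat plate 110 wide (x) x 8 thick (y) x 110 high (z), top 14 mm capped in aluminium, 70 g; origin: centre of its bottom edge, z up the pane. If present, it starts in the drying rack, in the slot at rack y = +40 mm
- pane5: (may be absent) milky clear twin-wall pane, a flat plate 110 wide (x) x 8 thick (y) x 110 high (z), top 14 mm capped in aluminium, 70 g; origin: centre of its bottom edge, z up the pane. If present, it starts in the drying rack, in the slot at rack y = +80 mm
- stored1: (may be absent) milky clear twin-wall pane, a flat plate 110 wide (x) x 8 thick (y) x 110 high (z), top 14 mm capped in aluminium, 70 g; origin: centre of its bottom edge, z up the pane. If present, it starts already stored in cabinet slot 1; exactly one of stored1 to stored5 is present
- stored2: (may be absent) milky clear twin-wall pane, a flat plate 110 wide (x) x 8 thick (y) x 110 high (z), top 14 mm capped in aluminium, 70 g; origin: centre of its bottom edge, z up the pane. If present, it starts already stored in cabinet slot 2; exactly one of stored1 to stored5 is present
- stored3: (may be absent) milky clear twin-wall pane, a flat plate 110 wide (x) x 8 thick (y) x 110 high (z), top 14 mm capped in aluminium, 70 g; origin: centre of its bottom edge, z up the pane. If present, it starts already stored in cabinet slot 3; exactly one of stored1 to stored5 is present
- stored4: (may be absent) milky clear twin-wall pane, a flat plate 110 wide (x) x 8 thick (y) x 110 high (z), top 14 mm capped in aluminium, 70 g; origin: centre of its bottom edge, z up the pane. If present, it starts already stored in cabinet slot 4; exactly one of stored1 to stored5 is present
- stored5: (may be absent) milky clear twin-wall pane, a flat plate 110 wide (x) x 8 thick (y) x 110 high (z), top 14 mm capped in aluminium, 70 g; origin: centre of its bottom edge, z up the pane. If present, it starts already stored in cabinet slot 5; exactly one of stored1 to stored5 is present
- planter: bystander: square white ceramic planter 110 x 110 x 110 high with a herb in it up to 195 mm high, 1.3 kg; origin: centre of the underside
- mister: bystander: stainless steel plant mister, 72 dia, 172 mm high; origin: centre of the underside
- scoop: bystander: orange plastic scoop lying flat, blade 88 mm long (+x) and 60 wide, round handle 105 mm long (-x), 34 mm high; origin: underside, where handle meets blade
Things that resemble listed ones, but are neither listed nor needed, are in the scene too. What is shaped like the pane4 but blue is not meant.

How it is judged:
By the outcome, as a careful person would: the job done as asked, in the order asked, and still so for the second after the job is handed in, with the robot touching nothing.
Of pane1, pane2, pane3, pane4, pane5 only 3 to 4 are there at a start; the rules pass over those that are not, and their reading is None.
Of stored1, stored2, stored3, stored4, stored5 only 1 to 1 are there at a start; the rules pass over those that are not, and their reading is None.
At some moment in a run one of lid may be knocked a few centimetres aside while the robot is not near it.
It also fails if it takes over 210 s, if anything falls off the work surface, if the arm or the gripper's body presses on something with over 40 N, if the wrist force passes 120 N, or if a joint passes its speed limit or range.

## Working session

There is one attempt and no reset: what is moved stays moved. The work goes in short steps, Python scripts to look and compute and a tool call to move; the robot and the scene stay as the last step left them, time stands still between calls to the robot, and variables do not carry over. Pictures are saved under pics/ and viewed, and the job is handed in when it is done.

Besides the shell and the picture viewer there is one more tool, called after "Request:" as name(argument=value, ...) on one line, values as JSON. arm_command: Moves the arm, as the interface text tells. Its arguments: {"type":"object","properties":{"targets":{"type":"string"},"newtons":{"type":"number"}},"required":["targets"]}

```bash
ls; mkdir -p pics; python3 - <<'E'
from workcell import bot
import cv2, numpy as np
print(bot.read_state())
for n in ("scene","top"):
    p=bot.camera_params(n); print(n,p)
    im,d=bot.read_camera(n)
    cv2.imwrite(f"pics/{n}0.png",im); np.save(f"pics/{n}0.npy",d); print(d.min(),d.max())
E
```

```text
pics
{'time': 0.0, 'q': array([-1.34588269e+00,  2.64751680e-01,  1.60540850e+00, -3.52088151e-05,
        1.27369787e+00, -3.69387488e-02]), 'joint_vel': array([-0.00038244, -0.00044764, -0.00090072, -0.00044379, -0.00025364,
       -0.00057132]), 'joint_torque': array([-1.17002801e-03, -5.15113378e+01, -3.67316294e+01, -2.32274679e-04,
        1.30357960e-02, -6.51523635e-06]), 'tool_pos': array([ 0.17453203, -0.65127094,  0.22994439]), 'tcp_rot': array([-3.11246992e+00, -4.09864726e-01,  3.86314102e-04]), 'wrist_force': array([ 0.72182619, -0.30829283, -0.61648081]), 'torque': array([-0.00429507, -0.01748115,  0.02973673]), 'width': 1.0040808495862377}
scene {'fov_y': 56.504333664852474, 'cx': 330.5227639442748, 'cy': 242.28317568313707, 'xyz': array([ 1.12770195, -0.39275713,  0.82198956]), 'rotation': array([0.7342116 , 0.42255484, 0.92759951])}
0.0 3.703117
top {'fov_y': 56.30926582903662, 'cx': 319.9750062431473, 'cy': 238.9030586088498, 'xyz': array([ 0.43741766, -0.0090816 ,  1.0935522 ]), 'rotation': array([ 0.0441787 , -0.06717156, -1.58800102])}
0.0 1.937839
```

View pics/scene0.png

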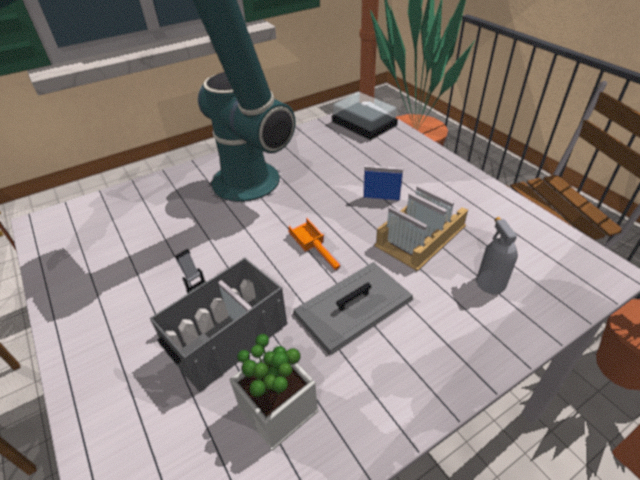

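View pics/top0.png

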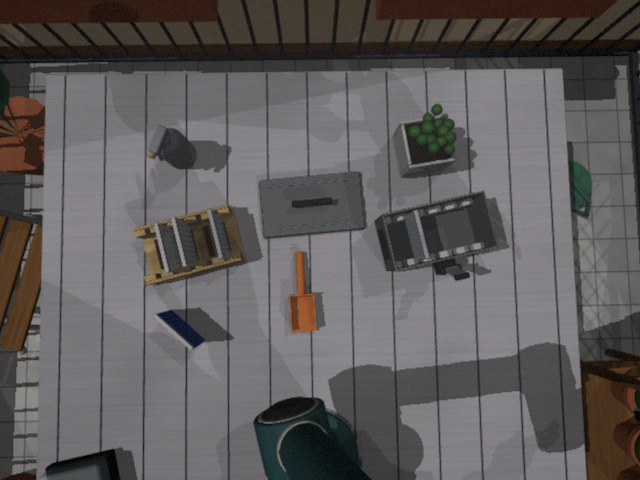

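```bash
cat > h.py <<'E'
import numpy as np, cv2
from scipy.spatial.transform import Rotation as R
from workcell import bot
def cam(n):
    p=bot.camera_params(n); f=240/np.tan(np.radians(p['fov_y']/2))
    return f,p['cx'],p['cy'],np.array(p['xyz']),R.from_rotvec(p['rotation']).as_matrix()
def cloud(n,d):
    f,cx,cy,t,M=cam(n)
    v,u=np.mgrid[0:480,0:640]
    P=np.stack([(u-cx)/f*d,-(v-cy)/f*d,-d],-1)
    W=P@M.T+t; W[d<=0]=np.nan
    return W
def proj(n,X):
    f,cx,cy,t,M=cam(n)
    P=(np.atleast_2d(X)-t)@M
    return np.stack([cx+f*P[:,0]/-P[:,2],cy-f*P[:,1]/-P[:,2]],-1)
def pix(n,u,v,z):
    f,cx,cy,t,M=cam(n)
    r=M@np.array([(u-cx)/f,-(v-cy)/f,-1.]); s=(z-t[2])/r[2]
    return t+s*r
E
python3 - <<'E'
from h import *
for n in("top","scene"):
    d=np.load(f"pics/{n}0.npy"); W=cloud(n,d)
    print(n,[np.round(W[v,u],4) for u,v in ([(100,400),(240,100),(270,300),(520,300)] if n=="top" else [(250,400),(130,250),(320,200)])])
    im=cv2.imread(f"pics/{n}0.png")
    if n=="top":
        c=im[190:300,120:260]; cv2.imwrite("pics/rack0.png",cv2.resize(c,None,fx=5,fy=5,interpolation=cv2.INTER_CUBIC))
        c=im[170:290,360:510]; cv2.imwrite("pics/cab0.png",cv2.resize(c,None,fx=5,fy=5,interpolation=cv2.INTER_CUBIC))
    else:
        c=im[150:280,350:480]; cv2.imwrite("pics/rack0s.png",cv2.resize(c,None,fx=4.6,fy=4.6,interpolation=cv2.INTER_CUBIC))
E
```

```text
top [array([0.1424, 0.5006, 0.0035]), array([ 8.656e-01,  1.673e-01, -5.000e-04]), array([0.3688, 0.0977, 0.0008]), array([ 0.3569, -0.5113, -0.002 ])]
scene [array([ 0.7372, -0.3199,  0.1117]), array([ 0.1107, -0.3912,  0.0008]), array([0.2167, 0.1413, 0.0012])]
```

View pics/rack0.png

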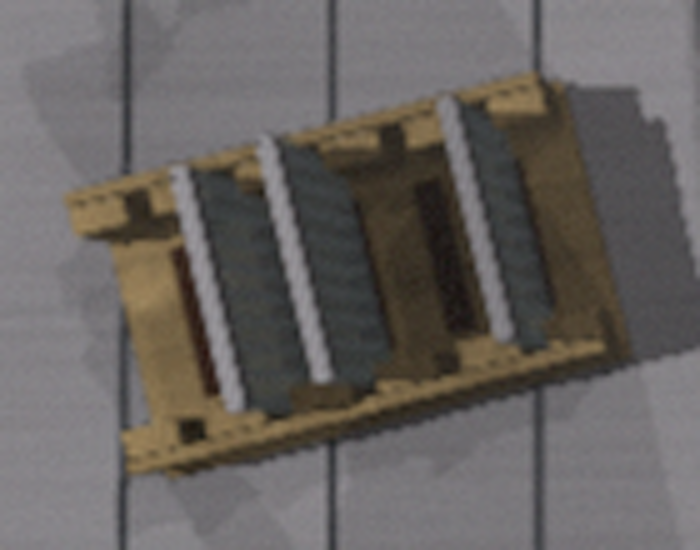

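View pics/cab0.png

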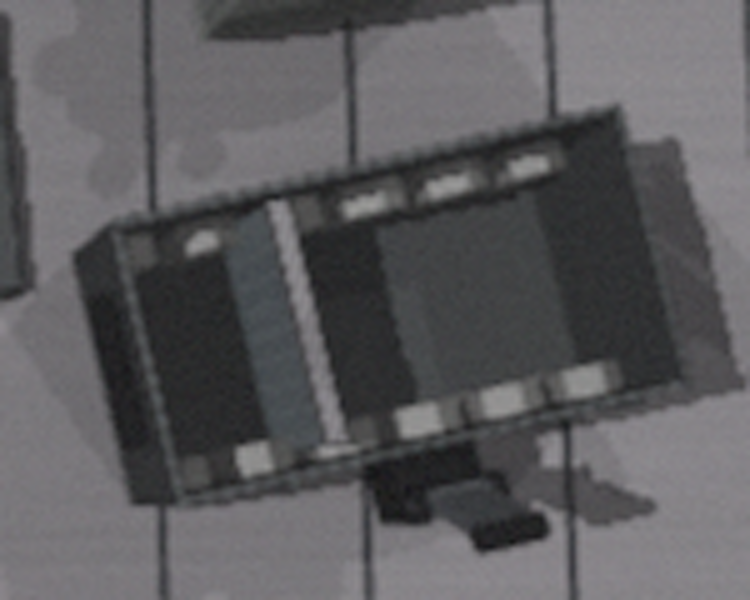

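View pics/rack0s.png

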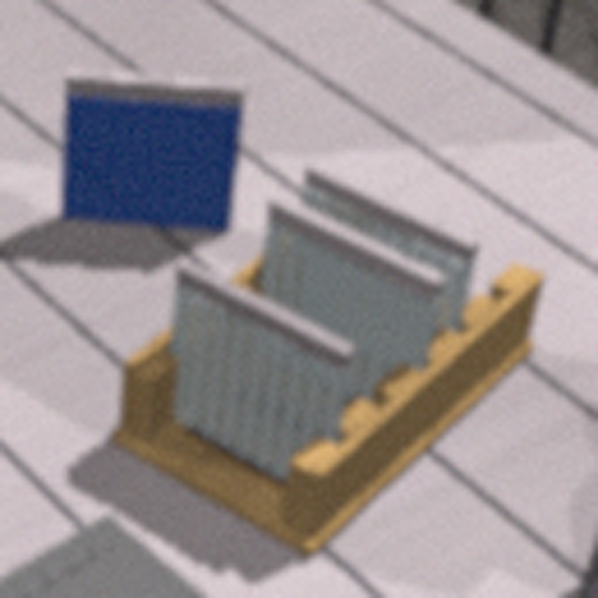

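```bash
python3 - <<'E'
from h import *
ims={}
for n in("top","scene"):
    d=np.load(f"pics/{n}0.npy"); W=cloud(n,d); 
    P=W.reshape(-1,3); m=np.isfinite(P[:,2])
    # regions
    for name,(x0,x1,y0,y1),(z0,z1) in [("rack panes",(.38,.68,.15,.5),(.112,.130)),("lid",(.5,.75,-.2,.12),(.012,.022)),("grip",(.5,.75,-.2,.12),(.034,.05)),("cabrim",(.4,.75,-.5,-.17),(.121,.131)),("cabpane",(.4,.75,-.5,-.17),(.11,.120))]:
        s=m&(P[:,0]>x0)&(P[:,0]<x1)&(P[:,1]>y0)&(P[:,1]<y1)&(P[:,2]>z0)&(P[:,2]<z1)
        Q=P[s]
        if len(Q)<5: print(n,name,len(Q));continue
        r=cv2.minAreaRect((Q[:,:2]*1000).astype(np.float32))
        print(n,name,len(Q),"medz",np.median(Q[:,2]).round(4),"rect",np.round(r[0],1),np.round(r[1],1),round(r[2],1))
E
```

```text
top rack panes 733 medz 0.12 rect [510.7 263.6] [112.6 128.7] 13.8
top lid 5335 medz 0.017 rect [591.2 -41. ] [164.3 313.9] 3.3
top grip 212 medz 0.0475 rect [580.  -79.4] [244.3  42.6] 74.6
top cabrim 623 medz 0.1255 rect [ 574.5 -271.8] [296.1 233.3] 12.8
top cabpane 518 medz 0.1145 rect [ 590.7 -268.7] [330.7 229.7] 11.4
scene rack panes 571 medz 0.1187 rect [510.4 262.6] [114.5 132.9] 14.2
scene lid 4826 medz 0.0171 rect [602.  -40.6] [141.8 310.9] 4.2
scene grip 323 medz 0.0465 rect [588.  -80.6] [241.5  35.4] 80.7
scene cabrim 967 medz 0.1254 rect [ 576.7 -273.2] [308.9 233. ] 11.9
scene cabpane 1203 medz 0.1146 rect [ 591.9 -271.8] [332.6 229.9] 11.9
```

```bash
python3 - <<'E'
from h import *
from scipy.optimize import minimize
from scipy.ndimage import label
out={}
for n in("top","scene"):
    d=np.load(f"pics/{n}0.npy"); W=cloud(n,d); P=W.reshape(-1,3); P=P[np.isfinite(P[:,2])]
    # cabinet rim
    c=np.array([.57,-.29]); a=np.radians(13)
    for z0,z1,hx,hy,nm in [(.121,.131,.064,.116,"rim")]:
        for it in range(8):
            e=np.array([np.cos(a),np.sin(a)]); g=np.array([-e[1],e[0]])
            L=np.stack([(P[:,:2]-c)@e,(P[:,:2]-c)@g],1)
            s=(P[:,2]>z0)&(P[:,2]<z1)&(abs(L[:,0])<hx+.008)&(abs(L[:,1])<hy+.008)
            Q=P[s,:2]
            def cost(p):
                e=np.array([np.cos(p[2]),np.sin(p[2])]); g=np.array([-e[1],e[0]])
                u=abs((Q-p[:2])@e)-(hx-.002); v=abs((Q-p[:2])@g)-(hy-.002)
                r=np.where((u<-.02)|(v>u),v,u)
                return np.minimum(abs(np.maximum(u,v)),.006).mean()
            r=minimize(cost,[*c,a],method='Nelder-Mead',options=dict(xatol=1e-5,fatol=1e-8,initial_simplex=[[*c,a],[c[0]+.01,c[1],a],[c[0],c[1]+.01,a],[*c,a+.05]]))
            c=r.x[:2];a=r.x[2]
        print(n,nm,s.sum(),np.round(c*1000,1),np.degrees(a).round(2),r.fun*1000)
    e=np.array([np.cos(a),np.sin(a)]); g=np.array([-e[1],e[0]])
    L=np.stack([(P[:,:2]-c)@e,(P[:,:2]-c)@g,P[:,2]],1)*1000
    s=(abs(L[:,0])<50)&(abs(L[:,1])<108)&(L[:,2]>108)&(L[:,2]<121)
    print(" stored y hist",np.histogram(L[s,1],bins=np.arange(-100,101,10)), "med",np.median(L[s],0))
    s=(L[:,0]<-75)&(L[:,0]>-140)&(abs(L[:,1])<25)&(L[:,2]>120)
    Q=L[s]; print(" latch", len(Q),Q.min(0).round(),Q.max(0).round()); o=Q[Q[:,2]>Q[:,2].max()-12]; print(o.mean(0).round(1))
    # rack
    c=np.array([.5106,.2632]); a=np.radians(14); e=np.array([np.cos(a),np.sin(a)]); g=np.array([-e[1],e[0]])
    L=np.stack([(P[:,:2]-c)@e,(P[:,:2]-c)@g,P[:,2]],1)*1000
    for y in(-60,20,60):
        s=(abs(L[:,0])<70)&(abs(L[:,1]-y)<10)&(L[:,2]>114)&(L[:,2]<126); Q=L[s]
        k=np.polyfit(Q[:,0],Q[:,1],1)
        print(" pane",y,s.sum(),"x",Q[:,0].min().round(1),Q[:,0].max().round(1),"y",Q[:,1].min().round(1),Q[:,1].max().round(1),"slope deg",np.degrees(k[0]).round(2),"z",np.median(Q[:,2]).round(1))
    s=(abs(L[:,0])<85)&(abs(L[:,1])<160)&(L[:,2]>56)&(L[:,2]<67); r=cv2.minAreaRect(L[s,:2].astype(np.float32)); print(" rackrail",r)
    # lid
    s=(P[:,0]>.5)&(P[:,0]<.75)&(P[:,1]>-.16)&(P[:,1]<.14)&(P[:,2]>.013)&(P[:,2]<.021)
    L=P[s]*1000; r=cv2.minAreaRect(L[:,:2].astype(np.float32)); print(" lid",r)
    s=(P[:,0]>.5)&(P[:,0]<.7)&(P[:,1]>-.15)&(P[:,1]<.1)&(P[:,2]>.034)&(P[:,2]<.05)
    L=P[s]*1000; r=cv2.minAreaRect(L[:,:2].astype(np.float32)); print(" grip",r,np.median(L[:,2]))
E
```

```text
top rim 668 [ 520.7 -283.4] 12.12 1.1088158929855685
 stored y hist (array([  0,   0,   0,   0,   0,   0,   0,   0,   0,   0,   0,   0,   0,
       119,  94,   0,   0,   0,   0,   0]), array([-100,  -90,  -80,  -70,  -60,  -50,  -40,  -30,  -20,  -10,    0,
         10,   20,   30,   40,   50,   60,   70,   80,   90,  100])) med [  0.77302457  39.28728783 115.69174127]
 latch 280 [-106.  -22.  121.] [-79.  21. 201.]
[-100.1    0.2  195.5]
 pane -60 222 x -56.4 53.7 y -63.8 -53.8 slope deg -0.11 z 120.0
 pane 20 232 x -53.0 56.6 y 16.0 25.6 slope deg 0.05 z 119.9
 pane 60 243 x -55.9 53.8 y 54.7 64.5 slope deg -0.01 z 120.3
 rackrail ((-0.3292694091796875, 20.611717224121094), (224.4972686767578, 134.2067108154297), 89.8848648071289)
 lid ((600.72216796875, -19.149307250976562), (140.4014129638672, 271.1083679199219), 4.562501907348633)
 grip ((600.212890625, -5.632377624511719), (14.670503616333008, 95.17479705810547), 4.05070686340332) 47.660299549535104
scene rim 982 [ 520.6 -286.1] 11.98 1.18044775281165
 stored y hist (array([  0,   0,   0,   0,   0,   0,   0,   0,   0,   0,   0,   0,   0,
       130,  71,   0,   0,   0,   0,   0]), array([-100,  -90,  -80,  -70,  -60,  -50,  -40,  -30,  -20,  -10,    0,
         10,   20,   30,   40,   50,   60,   70,   80,   90,  100])) med [  1.57641614  38.40193278 116.16826596]
 latch 511 [-108.  -20.  120.] [-78.  21. 200.]
[-98.6  -0.3 194.8]
 pane -60 167 x -57.4 52.4 y -66.9 -53.0 slope deg -0.0 z 119.4
 pane 20 168 x -55.9 56.9 y 11.1 27.6 slope deg -0.9 z 119.2
 pane 60 160 x -57.7 54.1 y 51.9 66.1 slope deg -0.42 z 118.9
 rackrail ((-0.9474716186523438, 18.728187561035156), (226.30313110351562, 136.0608367919922), 89.79652404785156)
 lid ((599.3644409179688, -7.134674072265625), (141.15155029296875, 243.89871215820312), 4.340030193328857)
 grip ((599.7656860351562, -7.877937316894531), (15.207585334777832, 95.13099670410156), 4.933625221252441) 47.15699719280497
```

```bash
cat >> h.py <<'E'
Cc=np.array([520.7,-284.7]); Ca=np.radians(12.05)
Rc=np.array([510.6,263.2]); Ra=np.radians(14.0)
def loc(c,a,x,y):
    e=np.array([np.cos(a),np.sin(a)]); g=np.array([-e[1],e[0]])
    return c+e*x+g*y
def cab(x,y): return loc(Cc,Ca,x,y)
def rack(x,y): return loc(Rc,Ra,x,y)
def down(jaw):  # jaw angle (deg) of tool y in world, tool z down
    j=np.radians(jaw); y=np.array([np.cos(j),np.sin(j),0]); z=np.array([0,0,-1.]); x=np.cross(y,z)
    return R.from_matrix(np.stack([x,y,z],1))
def plan(xyz,jaw=None,rows=None,step=35,n0=0,grip=None):
    """desired TCP mm -> rows"""
    s=bot.read_state(); T=R.from_rotvec(s['tcp_rot']); p=s['tool_pos']*1000
    D=T if jaw is None else down(jaw)
    sh=T.inv().apply(np.array(xyz)-p); rv=np.degrees((T.inv()*D).as_rotvec())
    yv=T.as_matrix()[:,1]; 
    n=rows or int(np.ceil(max(np.linalg.norm(sh)/step,np.linalg.norm(rv)/6.5,1)))
    print("t",round(s['time'],2),"p",p.round(1),"jaw",np.degrees(np.arctan2(yv[1],yv[0])).round(2),"F",s['wrist_force'].round(1),"w",round(s['width'],3),"q",s['q'].round(2))
    print("n",n,"shift",sh.round(1),"rot",rv.round(2))
E
python3 - <<'E'
from h import *
for y in (60.,20.5,-59): print("pane",y,rack(-.8,y).round(1))
for i,y in enumerate((-80,-40,0,40,80)): print("slot",i+1,cab(0,y).round(1))
plan([400,-300,350],104)
plan([400,-300,350],-76)
E
```

```text
pane 60.0 [495.3 321.2]
pane 20.5 [504.9 282.9]
pane -59 [524.1 205.8]
slot 1 [ 537.4 -362.9]
slot 2 [ 529.1 -323.8]
slot 3 [ 520.7 -284.7]
slot 4 [ 512.3 -245.6]
slot 5 [ 504.  -206.5]
t 0.1 p [ 174.6 -651.4  230.1] jaw -75.0 F [-0.2  0.4  0.7] w 1.0 q [-1.35  0.26  1.61 -0.    1.27 -0.04]
n 28 shift [ 308.7 -281.3 -119.3] rot [   0.     -0.18 -179.  ]
t 0.1 p [ 174.6 -651.4  230.1] jaw -75.0 F [-0.2  0.4  0.7] w 1.0 q [-1.35  0.26  1.61 -0.    1.27 -0.04]
n 13 shift [ 308.7 -281.3 -119.3] rot [-0.12 -0.    1.  ]
```

Request:
arm_command(targets="0 0 -35 0 0 0 0.3; 15 -14 -60 0 0 0 0.3; 40 -36 -70 0 0 0 0.3; 65 -60 -80 0 0 0 0.3; 90 -82 -90 0 0 0 0.3; 115 -105 -100 0 0 0 0.3; 140 -127 -110 0 0 0 0.3; 165 -150 -119 0 0 0 0.3; 190 -173 -119 0 0 0 0.3; 215 -196 -119 0 0 0.5 0.3")

```text
time: 0.93
tool_pos: [0.3323, -0.4057, 0.3509]
tcp_rot: [3.116, 0.396, 0.001]
wrist_force: [-0.1, 0.7, 0.3]
width: 0.296
```

```bash
python3 - <<'E'
from h import *
plan([524.1,205.8,300],-76)
E
```

```text
t 0.93 p [ 332.3 -405.7  350.9] jaw -75.52 F [-0.1  0.7  0.3] w 0.296 q [-0.93 -0.08  1.76  0.    1.46  0.39]
n 19 shift [ 338.5 -544.2   50.5] rot [ 0.06 -0.03  0.48]
```

Request:
arm_command(targets="19 -30 0 0 0 0 0.3; 38 -60 0 0 0 0 0.3; 57 -90 0 0 0 0 0.3; 75 -121 0 0 0 0 0.3; 94 -151 0 0 0 0 0.3; 113 -181 0 0 0 0 0.3; 132 -212 0 0 0 0 0.3; 150 -242 0 0 0 0 0.3; 169 -272 0 0 0 0 0.3; 188 -302 0 0 0 0 0.3")

```text
time: 1.77
tool_pos: [0.4378, -0.0658, 0.35]
tcp_rot: [-3.116, -0.396, 0.0]
wrist_force: [0.3, -0.9, -0.6]
width: 0.305
```

```bash
python3 - <<'E'
from h import *
plan([524.1,205.8,220],-76)
E
```

```text
t 1.77 p [437.8 -65.8 350. ] jaw -75.51 F [ 0.3 -0.9 -0.6] w 0.305 q [-0.21 -0.24  1.9  -0.    1.48  1.11]
n 9 shift [ 151.5 -241.4  130. ] rot [-0.    0.01  0.49]
```

Request:
arm_command(targets="19 -30 0 0 0 0.5 0.3; 38 -60 10 0 0 0.5 0.3; 57 -90 25 0 0 0.5 0.3; 75 -121 40 0 0 0.5 0.3; 94 -151 55 0 0 0.5 0.3; 113 -181 70 0 0 0.5 0.3; 132 -212 90 0 0 0.5 0.3; 151 -241 110 0 0 0.5 0.3; 151 -241 120 0 0 0.5 0.3; 151 -241 120 0 0 0.5 0.3")

```text
time: 2.6
tool_pos: [0.5215, 0.2042, 0.2259]
tcp_rot: [3.116, 0.387, -0.012]
wrist_force: [0.1, -0.3, -0.5]
width: 0.3
```

```bash
python3 - <<'E'
from h import *
plan([524.1,205.8,93],-76)
for n in("top","scene"):
    im,d=bot.read_camera(n); np.save(f"pics/{n}1.npy",d)
    u,v=proj(n,[.524,.206,.15])[0].astype(int); print(u,v)
    c=im[max(v-70,0):v+70,max(u-80,0):u+80]; cv2.imwrite(f"pics/{n}1.png",cv2.resize(c,None,fx=4,fy=4,interpolation=cv2.INTER_CUBIC))
E
```

```text
t 2.6 p [521.5 204.2 225.9] jaw -75.82 F [ 0.1 -0.3 -0.5] w 0.3 q [ 0.33  0.06  1.85 -0.    1.24  1.65]
n 4 shift [  3.9  -1.  132.9] rot [0.05 0.45 0.18]
210 231
409 206
```

View pics/scene1.png

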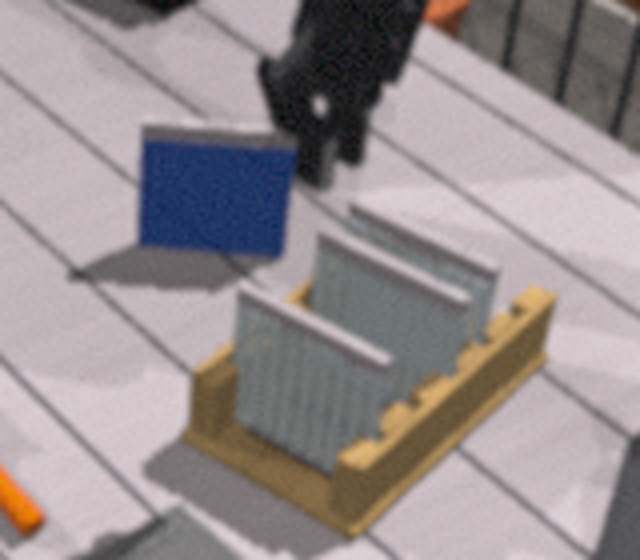

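View pics/top1.png

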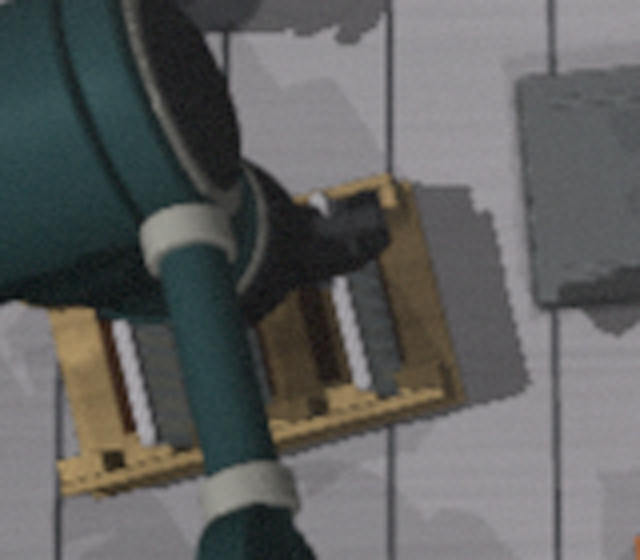

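Request:
arm_command(targets="0 0 20 0 0 0 0.3; 0 0 50 0 0 0 0.3; 0 0 70 0 0 0 0.3; 0 0 70 0 0 0 0.3; 0 0 70 0 0 0 0.3; 0 0 70 0 0 0 0.3")

```text
time: 3.2
tool_pos: [0.5253, 0.203, 0.1627]
tcp_rot: [-3.118, -0.381, -0.005]
wrist_force: [0.5, -0.1, 0.7]
width: 0.303
```

```bash
python3 - <<'E'
from h import *
plan([524.1,205.8,93],-76)
for n in("top","scene"):
    im,d=bot.read_camera(n); np.save(f"pics/{n}2.npy",d)
    u,v=proj(n,[.524,.206,.15])[0].astype(int); print(u,v)
    c=im[max(v-50,0):v+50,max(u-60,0):u+60]; cv2.imwrite(f"pics/{n}2.png",cv2.resize(c,None,fx=5,fy=5,interpolation=cv2.INTER_CUBIC))
E
```

```text
t 3.2 p [525.3 203.  162.7] jaw -76.07 F [ 0.5 -0.1  0.7] w 0.303 q [ 0.32  0.1   1.92 -0.    1.11  1.65]
n 2 shift [-0.7 -2.9 69.7] rot [-0.01 -0.2  -0.07]
210 231
409 206
```

View pics/scene2.png

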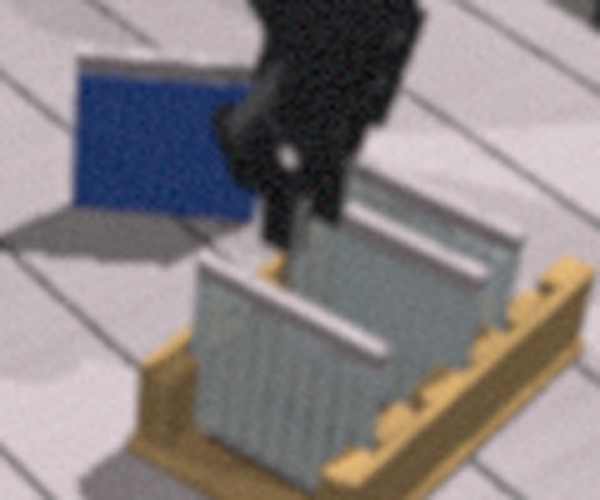

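Request:
arm_command(targets="0 -3 10 0 0 0 0.3; -1 -3 30 0 0 0 0.3; -1 -3 45 0 0 0 0.3; -1 -3 55 0 0 0 0.3; -1 -3 63 0 0 0 0.3; -1 -3 69 0 0 0 0.3; -1 -3 69 0 0 0 0.3; -1 -3 69 0 0 0 0.3")

```text
time: 3.97
tool_pos: [0.5224, 0.2064, 0.0914]
tcp_rot: [-3.118, -0.383, -0.0]
wrist_force: [-0.5, -0.5, 0.7]
width: 0.3
```

```bash
python3 - <<'E'
from h import *
plan([524.1,205.8,93],-76)
for n in("top","scene"):
    im,d=bot.read_camera(n); np.save(f"pics/{n}3.npy",d)
    u,v=proj(n,[.524,.206,.12])[0].astype(int); print(u,v)
    c=im[max(v-50,0):v+50,max(u-60,0):u+60]; cv2.imwrite(f"pics/{n}3.png",cv2.resize(c,None,fx=5,fy=5,interpolation=cv2.INTER_CUBIC))
E
```

```text
t 3.97 p [522.4 206.4  91.4] jaw -75.99 F [-0.5 -0.5  0.7] w 0.3 q [0.33 0.18 1.98 0.   0.98 1.66]
n 1 shift [ 1.5  1.  -1.6] rot [-0.   -0.01  0.01]
213 232
407 216
```

View pics/scene3.png

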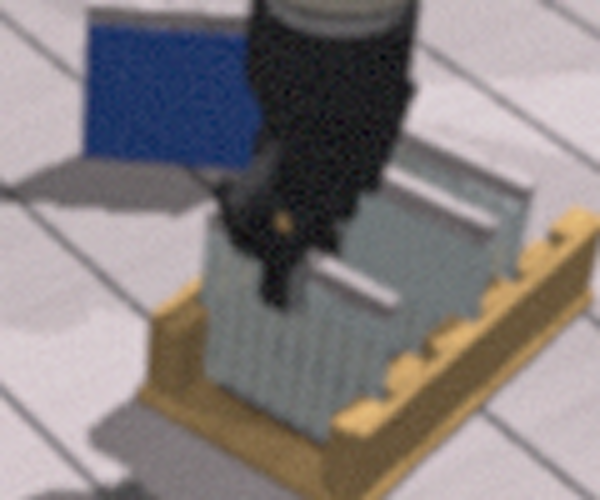

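Request:
arm_command(targets="1 1 0 0 0 0 0.15; 1 1 0 0 0 0 0; 1 1 0 0 0 0 0; 1 1 0 0 0 0 0; 1 1 0 0 0 0 0; 1 1 0 0 0 0 0", newtons=30)

```text
time: 4.57
tool_pos: [0.5243, 0.2057, 0.0922]
tcp_rot: [-3.118, -0.383, -0.003]
wrist_force: [0.2, -0.8, 4.6]
width: 0.087
```

```bash
python3 - <<'E'
from h import *
plan([524.1,205.8,230],-76)
E
```

```text
t 4.57 p [524.3 205.7  92.2] jaw -76.0 F [ 0.2 -0.8  4.6] w 0.087 q [ 0.33  0.18  1.98 -0.    0.98  1.66]
n 4 shift [ 1.000e-01 -2.000e-01 -1.378e+02] rot [ 0.   -0.11  0.  ]
```

Request:
arm_command(targets="0 0 -5 0 0 0 0; 0 0 -15 0 0 0 0; 0 0 -30 0 0 0 0; 0 0 -50 0 0 0 0; 0 0 -70 0 0 0 0; 0 0 -95 0 0 0 0; 0 0 -120 0 0 0 0; 0 0 -145 0 0 0 0; 0 0 -155 0 0 0 0; 0 0 -155 0 0 0 0")

```text
time: 5.4
tool_pos: [0.525, 0.2062, 0.25]
tcp_rot: [-3.117, -0.383, -0.009]
wrist_force: [0.1, 0.2, -0.5]
width: 0.085
```

```bash
python3 - <<'E'
from h import *
plan([520.7,-284.7,250],-78)
im,d=bot.read_camera("scene"); cv2.imwrite("pics/scene4.png",im)
im,d=bot.read_camera("top"); cv2.imwrite("pics/top4.png",im)
E
```

```text
t 5.4 p [525.  206.2 250. ] jaw -75.99 F [ 0.1  0.2 -0.5] w 0.085 q [0.33 0.04 1.83 0.   1.27 1.66]
n 15 shift [-123.   475.2   -1.1] rot [-0.05 -0.34  2.01]
```

View pics/scene4.png

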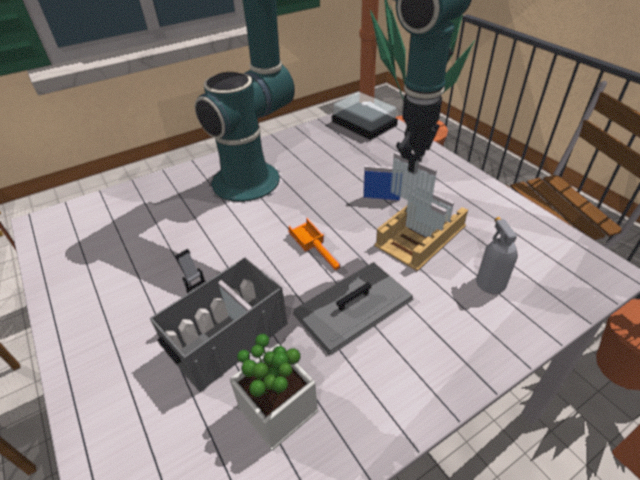

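Request:
arm_command(targets="-4 15 0 0 0 0 0; -10 40 0 0 0 0.2 0; -17 68 0 0 0 0.4 0; -24 98 0 0 0 0.6 0; -32 128 0 0 0 0.8 0; -40 158 0 0 0 1 0; -48 188 0 0 0 1.2 0; -56 218 0 0 0 1.4 0; -63 248 0 0 0 1.6 0; -71 278 0 0 0 1.8 0")

```text
time: 6.33
tool_pos: [0.52, -0.0825, 0.2433]
tcp_rot: [-3.122, -0.333, 0.007]
wrist_force: [0.2, -0.6, -0.9]
width: 0.085
```

```bash
python3 - <<'E'
from h import *
plan([520.7,-284.7,250],-78)
E
```

```text
t 6.33 p [520.  -82.5 243.3] jaw -77.81 F [ 0.2 -0.6 -0.9] w 0.085 q [-0.2  -0.02  1.9   0.    1.27  1.15]
n 6 shift [-42.  197.7  -6.9] rot [-0.12  0.25  0.19]
```

Request:
arm_command(targets="-6 30 -4 0 0 0 0; -12 58 -7 0 0 0.2 0; -18 86 -7 0 0 0.2 0; -24 114 -7 0 0 0.2 0; -30 142 -7 0 0 0.2 0; -36 168 -7 0 0 0.2 0; -40 188 -7 0 0 0.2 0; -42 198 -7 0 0 0.2 0; -42 198 -7 0 0 0.2 0; -42 198 -7 0 0 0.2 0")

```text
time: 7.17
tool_pos: [0.5217, -0.2831, 0.2514]
tcp_rot: [-3.122, -0.327, 0.004]
wrist_force: [-0.5, 0.9, -1.1]
width: 0.084
```

```bash
python3 - <<'E'
from h import *
plan([520.7,-284.7,200],-78)
for n in("top","scene"):
    im,d=bot.read_camera(n); np.save(f"pics/{n}5.npy",d); cv2.imwrite(f"pics/{n}5f.png",im)
    u,v=proj(n,[.52,-.285,.2])[0].astype(int); print(u,v)
    c=im[max(v-60,0):v+80,max(u-80,0):u+80]; cv2.imwrite(f"pics/{n}5.png",cv2.resize(c,None,fx=4,fy=4,interpolation=cv2.INTER_CUBIC))
E
```

```text
t 7.17 p [ 521.7 -283.1  251.4] jaw -78.06 F [-0.5  0.9 -1.1] w 0.084 q [-0.54  0.1   1.76  0.    1.29  0.82]
n 2 shift [-1.2  1.5 51.4] rot [-0.17  0.12 -0.06]
450 227
210 277
```

View pics/scene5.png

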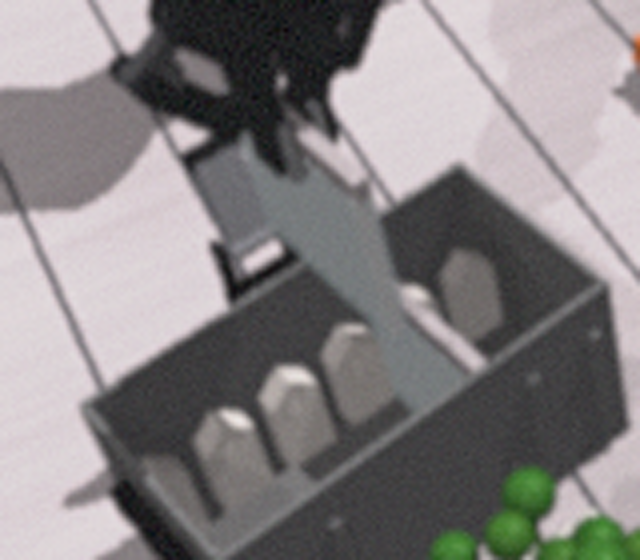

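View pics/top5.png

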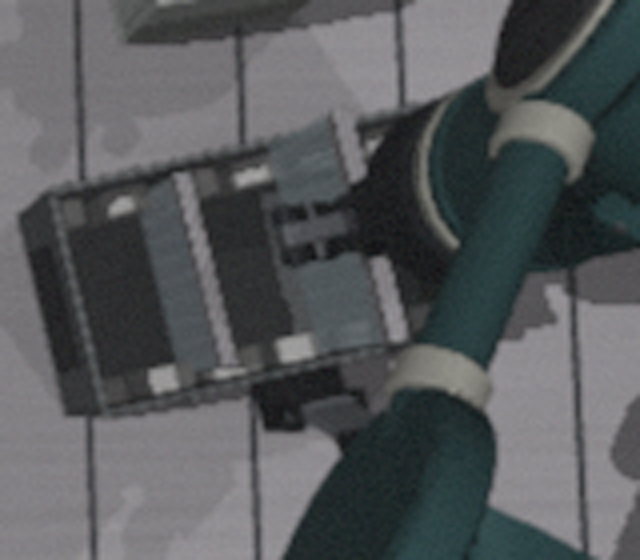

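```bash
cat >> h.py <<'E'
def cabL(P):
    e=np.array([np.cos(Ca),np.sin(Ca)]); g=np.array([-e[1],e[0]])
    q=P[...,:2]*1000-Cc
    return np.stack([q@e,q@g,P[...,2]*1000],-1)
def held(tag,z0,z1,ymin,ymax,xl=70):
    for n in("top","scene"):
        L=cabL(cloud(n,np.load(f"pics/{n}{tag}.npy"))).reshape(-1,3)
        s=(abs(L[:,0])<xl)&(L[:,1]>ymin)&(L[:,1]<ymax)&(L[:,2]>z0)&(L[:,2]<z1)
        Q=L[s]; 
        if len(Q)<5: print(n,len(Q)); continue
        o=abs(Q[:,0])>20; Q=Q[o]
        k=np.polyfit(Q[:,0],Q[:,1],1)
        print(n,len(Q),"x",np.percentile(Q[:,0],[1,99]).round(1),"y",np.percentile(Q[:,1],[2,50,98]).round(1),"z",np.median(Q[:,2]).round(1),"slope",np.degrees(k[0]).round(2))
E
python3 - <<'E'
from h import *
held("5",274,286,-25,25)
s=bot.read_state(); print(cabL(s['tool_pos']))
E
```

```text
top 199 x [-52.8  54.5] y [-1.3  3.3  7.2] z 278.7 slope 0.05
scene 102 x [-52.9  55.3] y [-2.8  0.3  5.4] z 279.9 slope 1.39
[  1.99373233   1.98304049 252.29845519]
```

Request:
arm_command(targets="-1 2 15 0 0 0 0; -1 2 35 0 0 0 0; -1 2 55 0 0 0 0; -1 2 72 0 0 0 0; -1 2 80 0 0 0 0; -1 2 80 0 0 0 0; -1 2 80 0 0 0 0")

```text
time: 7.85
tool_pos: [0.5221, -0.2851, 0.1734]
tcp_rot: [-3.124, -0.33, 0.001]
wrist_force: [-0.3, 0.0, -0.5]
width: 0.089
```

```bash
python3 - <<'E'
from h import *
c=cab(1,0); plan([c[0],c[1],88],-78)
for n in("top","scene"):
    im,d=bot.read_camera(n); np.save(f"pics/{n}6.npy",d)
    u,v=proj(n,[.52,-.285,.14])[0].astype(int)
    c=im[max(v-60,0):v+60,max(u-80,0):u+80]; cv2.imwrite(f"pics/{n}6.png",cv2.resize(c,None,fx=4,fy=4,interpolation=cv2.INTER_CUBIC))
s=bot.read_state(); print(cabL(s['tool_pos']))
held("6",190,208,-25,25)
E
```

```text
t 7.85 p [ 522.1 -285.1  173.4] jaw -77.94 F [-0.3  0.  -0.5] w 0.089 q [-0.54  0.16  1.84  0.    1.14  0.82]
n 3 shift [-0.3 -0.6 85.4] rot [-0.03  0.02  0.06]
[  1.97931562  -1.81039764 174.89620746]
top 180 x [-49.6  54.7] y [-3.6  2.7  5.4] z 200.5 slope 0.05
scene 121 x [-36.8  55. ] y [-6.  -3.1  2.5] z 201.8 slope 1.78
```

View pics/scene6.png

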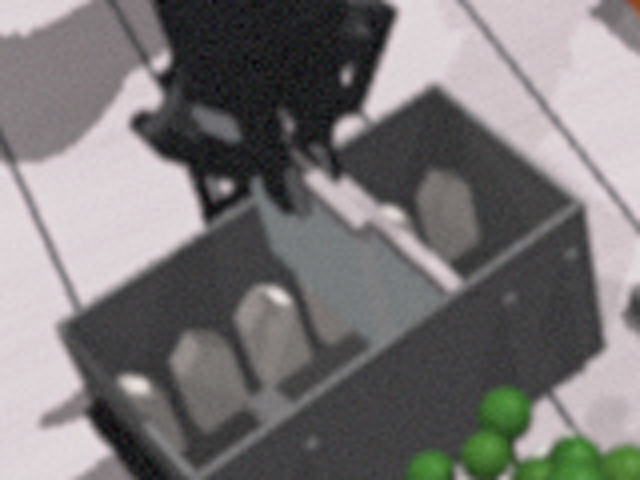

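```bash
cat >> h.py <<'E'
def avg(k=6):
    P=[];V=[]
    for i in range(k):
        s=bot.read_state(); P.append(s['tool_pos']*1000); V.append(R.from_rotvec(s['tcp_rot'])); bot.read_camera("top")
    P=np.array(P); print("avg p",P.mean(0).round(2),"std",P.std(0).round(2)); return P.mean(0)
E
python3 - <<'E'
from h import *
p=avg(6); print(cabL(p/1000)); print(bot.read_state()['wrist_force'])
E
```

```text
avg p [ 522.86 -286.3   174.79] std [0.22 0.11 0.27]
[  1.77741656  -2.0145381  174.7919157 ]
[ 0.71142101 -0.15124923  0.54779989]
```

Request:
arm_command(targets="-1 -2 0 0 0 0 0; -1 -2 10 0 0 0 0; -1 -2 22 0 0 0 0; -1 -2 34 0 0 0 0; -1 -2 45 0 0 0 0; -1 -2 55 0 0 0 0; -1 -2 65 0 0 0 0; -1 -2 65 0 0 0 0; -1 -2 65 0 0 0 0")

```text
time: 9.0
tool_pos: [0.52, -0.2839, 0.1071]
tcp_rot: [-3.123, -0.328, 0.003]
wrist_force: [0.3, -0.3, -0.6]
width: 0.088
```

```bash
python3 - <<'E'
from h import *
p=avg(3); print(cabL(p/1000)); print(bot.read_state()['wrist_force'],bot.read_state()['torque'])
E
```

```text
avg p [ 520.48 -284.15  107.88] std [0.36 0.17 0.63]
[-9.57386889e-02  5.85139204e-01  1.07877519e+02]
[-0.53879191  0.17768605 -0.61243623] [ 0.00073901 -0.01086372  0.00180095]
```

Request:
arm_command(targets="0 0 6 0 0 0 0; 0 0 12 0 0 0 0; 0 0 16 0 0 0 0; 0 0 18 0 0 0 0; 0 0 19 0 0 0 0; 0 0 20 0 0 0 0; 0 0 20 0 0 0 0; 0 0 20 0 0 0 0")

```text
time: 9.82
tool_pos: [0.5209, -0.2844, 0.0885]
tcp_rot: [3.124, 0.328, 0.001]
wrist_force: [0.3, -0.1, -0.5]
width: 0.088
```

```bash
python3 - <<'E'
from h import *
p=avg(3); print(cabL(p/1000)); print(bot.read_state()['wrist_force'],bot.read_state()['torque'])
for n in("top","scene"):
    im,d=bot.read_camera(n); np.save(f"pics/{n}7.npy",d)
held("7",108,125,-25,25)
held("7",108,125,30,50)
E
```

```text
avg p [ 520.87 -284.36   88.41] std [0.03 0.01 0.03]
[ 0.23829308  0.29834331 88.41200683]
[-0.78184475 -0.4686606  -0.9740805 ] [0.00951745 0.03780896 0.05269862]
top 137 x [-61.   64.3] y [-15.7   3.1  20.2] z 116.0 slope -3.36
scene 209 x [-55.4  64.1] y [-23.   -0.6  23.8] z 116.2 slope 4.01
top 169 x [-60.8  63.4] y [32.4 40.5 47.6] z 115.8 slope -0.19
scene 120 x [20.1 64.1] y [30.5 37.6 49. ] z 116.3 slope 3.12
```

Request:
arm_command(targets="0 0 1 0 0 0 0; 0 0 1 0 0 0 0; 0 0 1 0 0 0 0.1; 0 0 1 0 0 0 0.15; 0 0 1 0 0 0 0.2; 0 0 1 0 0 0 0.25; 0 0 1 0 0 0 0.25; 0 0 1 0 0 0 0.25")

```text
time: 10.73
tool_pos: [0.5205, -0.2842, 0.0871]
tcp_rot: [-3.124, -0.328, 0.0]
wrist_force: [-0.5, -0.2, 0.1]
width: 0.255
```

Request:
arm_command(targets="0 0 -5 0 0 0 0.25; 0 0 -15 0 0 0 0.25; 0 0 -30 0 0 0 0.25; 0 0 -50 0 0 0 0.25; 0 0 -75 0 0 0 0.25; 0 0 -105 0 0 0 0.25; 0 0 -130 0 0 0 0.25; 0 0 -150 0 0 0 0.25; 0 0 -160 0 0 0 0.25; 0 0 -160 0 0 0 0.25")

```text
time: 11.57
tool_pos: [0.5223, -0.2853, 0.2516]
tcp_rot: [3.12, 0.328, 0.009]
wrist_force: [0.1, 0.8, 0.4]
width: 0.246
```

```bash
python3 - <<'E'
from h import *
im,d=bot.read_camera("scene")
for n in("top","scene"):
    im,d=bot.read_camera(n); np.save(f"pics/{n}8.npy",d); cv2.imwrite(f"pics/{n}8.png",im)
held("8",110,121,-20,20,50)
r=rack(-.8,20.5); plan([*r,250],-76)
E
```

```text
top 119 x [-49.4  49.2] y [-2.5  2.4  6.2] z 115.9 slope -0.16
scene 125 x [-49.4  48.9] y [-4.4 -0.6  4.3] z 116.5 slope 0.21
t 11.72 p [ 519.9 -283.8  245.9] jaw -78.0 F [ 0.1 -0.1  1.3] w 0.249 q [-0.54  0.1   1.77  0.    1.27  0.82]
n 17 shift [ 103.2 -557.4   -3.4] rot [-0.08  0.09 -2.  ]
```

View pics/scene8.png

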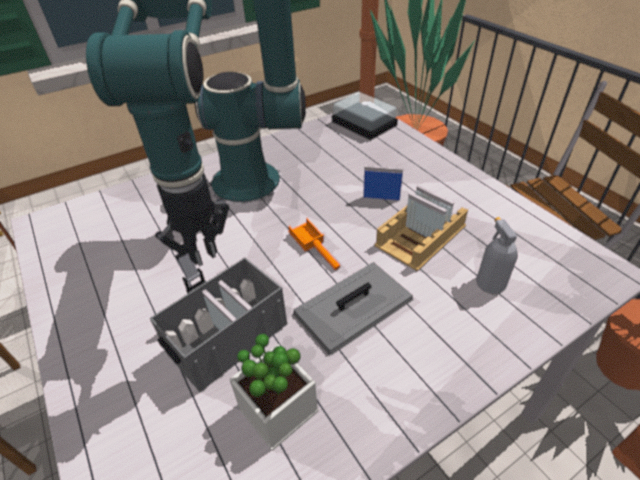

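Request:
arm_command(targets="3 -18 -4 0 0 -0.3 0.25; 10 -52 -4 0 0 -0.6 0.25; 16 -86 -4 0 0 -0.9 0.25; 22 -120 -4 0 0 -1.2 0.25; 29 -155 -4 0 0 -1.5 0.25; 35 -190 -4 0 0 -1.8 0.25; 42 -225 -4 0 0 -2 0.25; 48 -260 -4 0 0 -2 0.25; 54 -295 -4 0 0 -2 0.25; 61 -330 -4 0 0 -2 0.25")

```text
time: 12.55
tool_pos: [0.5098, 0.0528, 0.2489]
tcp_rot: [-3.118, -0.383, 0.006]
wrist_force: [-1.0, -0.4, 0.0]
width: 0.252
```

```bash
python3 - <<'E'
from h import *
r=rack(-.8,20.3); plan([*r,170],-76)
E
```

```text
t 12.55 p [509.8  52.8 248.9] jaw -76.01 F [-1.  -0.4  0. ] w 0.252 q [ 0.05 -0.05  1.92 -0.    1.28  1.38]
n 7 shift [  51.1 -224.2   78.8] rot [-0.04  0.23 -0.01]
```

Request:
arm_command(targets="8 -33 0 0 0 0 0.25; 16 -67 5 0 0 0 0.25; 24 -101 15 0 0 0 0.25; 32 -135 30 0 0 0 0.25; 39 -169 45 0 0 0 0.25; 46 -200 60 0 0 0 0.25; 50 -221 75 0 0 0 0.25; 51 -224 79 0 0 0 0.25; 51 -224 79 0 0 0 0.25; 51 -224 79 0 0 0 0.25")

```text
time: 13.38
tool_pos: [0.506, 0.28, 0.1706]
tcp_rot: [3.116, 0.383, -0.005]
wrist_force: [0.8, -0.4, 0.7]
width: 0.253
```

```bash
python3 - <<'E'
from h import *
avg(4)
r=rack(-.8,20.3); plan([*r,93],-76)
E
```

```text
avg p [506.9  279.87 171.98] std [0.59 0.06 0.89]
t 13.58 p [507.7 279.9 173.2] jaw -76.09 F [0.5 0.4 0.2] w 0.251 q [ 0.46  0.13  1.88 -0.    1.14  1.79]
n 3 shift [-2.2 -3.4 80.2] rot [-0.   -0.08 -0.09]
```

Request:
arm_command(targets="-2 -3 10 0 0 0 0.25; -2 -3 30 0 0 0 0.25; -2 -3 50 0 0 0 0.25; -2 -3 63 0 0 0 0.25; -2 -3 73 0 0 0 0.25; -2 -3 79 0 0 0 0.25; -2 -3 79 0 0 0 0.25; -2 -3 79 0 0 0 0.25; -2 -3 79 0 0 0 0.25")

```text
time: 14.33
tool_pos: [0.5051, 0.2837, 0.0943]
tcp_rot: [-3.118, -0.383, -0.003]
wrist_force: [-0.4, 0.1, -0.5]
width: 0.251
```

```bash
python3 - <<'E'
from h import *
avg(3)
r=rack(-.8,20.3); plan([*r,93],-76)
im,d=bot.read_camera("scene")
u,v=proj("scene",[.505,.283,.12])[0].astype(int)
c=im[max(v-50,0):v+50,max(u-60,0):u+60]; cv2.imwrite(f"pics/scene9.png",cv2.resize(c,None,fx=5,fy=5,interpolation=cv2.INTER_CUBIC))
E
```

```text
avg p [505.16 283.79  94.42] std [0.03 0.03 0.08]
t 14.48 p [505.  283.8  94.4] jaw -76.0 F [-0.3  0.8 -0.7] w 0.251 q [0.47 0.21 1.94 0.   0.99 1.8 ]
n 1 shift [-0.4  1.   1.4] rot [-0.03 -0.11  0.  ]
```

View pics/scene9.png

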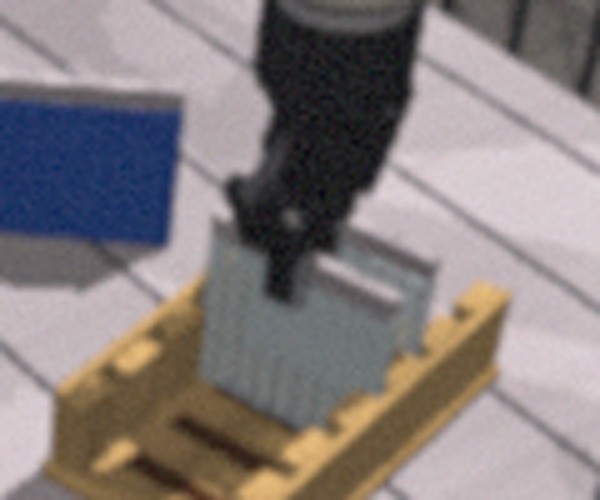

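Straddling the middle pane; close, with small correction, then lift.

Request:
arm_command(targets="0 1 1.4 0 0 0 0.2; 0 1 1.4 0 0 0 0.1; 0 1 1.4 0 0 0 0; 0 1 1.4 0 0 0 0; 0 1 1.4 0 0 0 0; 0 1 1.4 0 0 0 0; 0 1 1.4 0 0 0 0", newtons=30)

```text
time: 15.12
tool_pos: [0.5047, 0.2824, 0.0921]
tcp_rot: [-3.118, -0.383, -0.0]
wrist_force: [0.6, -0.3, 1.8]
width: 0.087
```

```bash
python3 - <<'E'
from h import *
avg(2)
plan([525,200,250])
E
```

```text
avg p [504.69 282.42  92.06] std [0.   0.   0.01]
t 15.22 p [504.7 282.4  92.1] jaw -76.0 F [0.5 0.5 1.1] w 0.087 q [ 0.47  0.21  1.95 -0.    0.99  1.79]
n 6 shift [  -0.2   84.9 -157.9] rot [0. 0. 0.]
```

Request:
arm_command(targets="0 0 -5 0 0 0 0; 0 0 -15 0 0 0 0; 0 0 -30 0 0 0 0; 0 0 -50 0 0 0 0; 0 0 -70 0 0 0 0; 0 0 -95 0 0 0 0; 0 0 -120 0 0 0 0; 0 0 -145 0 0 0 0; 0 0 -157 0 0 0 0; 0 0 -157 0 0 0 0")

```text
time: 16.05
tool_pos: [0.5065, 0.2834, 0.2536]
tcp_rot: [-3.115, -0.383, -0.011]
wrist_force: [0.5, -0.4, -0.4]
width: 0.087
```

```bash
python3 - <<'E'
from h import *
im,d=bot.read_camera("scene"); cv2.imwrite("pics/scene10.png",im)
plan([*cab(1,-80),253],-78)
E
```

```text
t 16.1 p [505.5 282.9 250.9] jaw -76.0 F [ 0.4 -0.1 -2. ] w 0.088 q [0.47 0.07 1.79 0.   1.28 1.79]
n 19 shift [-124.3  634.4   -3.2] rot [-0.05 -0.22  2.  ]
```

View pics/scene10.png

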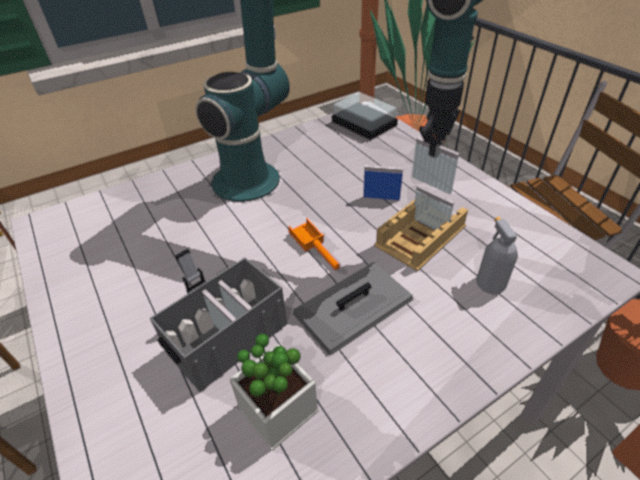

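Request:
arm_command(targets="-3 15 -4 0 0 0 0; -8 42 -4 0 0 0.2 0; -14 72 -4 0 0 0.4 0; -20 103 -4 0 0 0.6 0; -26 134 -4 0 0 0.8 0; -32 165 -4 0 0 1 0; -38 196 -4 0 0 1.3 0; -44 227 -4 0 0 1.6 0; -50 258 -4 0 0 1.8 0; -56 288 -4 0 0 2 0")

```text
time: 16.93
tool_pos: [0.5179, -0.0129, 0.2504]
tcp_rot: [-3.124, -0.328, 0.007]
wrist_force: [-0.1, 0.2, -1.4]
width: 0.084
```

Request:
arm_command(targets="-5 30 0 0 0 0 0; -10 60 0 0 0 0 0; -15 90 0 0 0 0 0; -20 120 0 0 0 0 0; -25 150 0 0 0 0 0; -30 180 0 0 0 0 0; -35 210 0 0 0 0 0; -40 235 0 0 0 0 0; -40 235 0 0 0 0 0")

```text
time: 17.68
tool_pos: [0.5275, -0.2533, 0.2501]
tcp_rot: [3.125, 0.322, -0.007]
wrist_force: [-0.2, 0.0, -0.8]
width: 0.085
```

```bash
python3 - <<'E'
from h import *
plan([*cab(1,-80),253],-78)
E
```

```text
t 17.68 p [ 527.5 -253.3  250.1] jaw -78.22 F [-0.2  0.  -0.8] w 0.085 q [-0.49  0.09  1.78 -0.    1.28  0.88]
n 4 shift [-11.7 109.3  -2.9] rot [-0.01  0.25 -0.22]
```

Request:
arm_command(targets="-3 28 -3 0 0 -0.2 0; -6 56 -3 0 0 -0.2 0; -9 82 -3 0 0 -0.2 0; -11 100 -3 0 0 -0.2 0; -12 109 -3 0 0 -0.2 0; -12 109 -3 0 0 -0.2 0; -12 109 -3 0 0 -0.2 0; -12 109 -3 0 0 -0.2 0")

```text
time: 18.35
tool_pos: [0.5403, -0.3566, 0.2554]
tcp_rot: [-3.122, -0.335, 0.001]
wrist_force: [1.2, -0.0, -1.1]
width: 0.084
```

```bash
python3 - <<'E'
from h import *
p=avg(3); print(cabL(p/1000))
for n in("top","scene"):
    im,d=bot.read_camera(n); np.save(f"pics/{n}11.npy",d); cv2.imwrite(f"pics/{n}11.png",im)
held("11",274,288,-110,-50)
plan([*cab(.8,-80),170],-78)
E
```

```text
avg p [ 540.45 -356.54  255.67] std [0.12 0.02 0.2 ]
[  4.31465369 -74.37955626 255.66658933]
top 247 x [-45.8  62.3] y [-77.7 -71.2 -68. ] z 282.9 slope 0.39
scene 153 x [21.3 63. ] y [-78.9 -75.7 -70.1] z 284.1 slope 1.29
t 18.6 p [ 540.7 -357.   256.2] jaw -77.73 F [-0.3 -0.  -0.3] w 0.083 q [-0.62  0.2   1.64  0.    1.31  0.73]
n 3 shift [-3.7  5.1 86.2] rot [ 0.01 -0.02  0.27]
```

Request:
arm_command(targets="-3 3 0 0 0 0.2 0; -6.5 5.3 10 0 0 0.2 0; -6.5 5.3 30 0 0 0.2 0; -6.5 5.3 50 0 0 0.2 0; -6.5 5.3 70 0 0 0.2 0; -6.5 5.3 84 0 0 0.2 0; -6.5 5.3 84 0 0 0.2 0; -6.5 5.3 84 0 0 0.2 0; -6.5 5.3 84 0 0 0.2 0")

```text
time: 19.35
tool_pos: [0.5358, -0.365, 0.1728]
tcp_rot: [3.123, 0.328, 0.002]
wrist_force: [0.7, 0.5, -0.2]
width: 0.088
```

```bash
python3 - <<'E'
from h import *
p=avg(4); print(cabL(p/1000))
for n in("top","scene"):
    im,d=bot.read_camera(n); np.save(f"pics/{n}12.npy",d)
    u,v=proj(n,[.535,-.36,.14])[0].astype(int)
    c=im[max(v-60,0):v+60,max(u-80,0):u+80]; cv2.imwrite(f"pics/{n}12.png",cv2.resize(c,None,fx=4,fy=4,interpolation=cv2.INTER_CUBIC))
held("12",188,205,-110,-50)
plan([*cab(-2,-80),170],-78)
E
```

```text
avg p [ 536.12 -365.18  173.46] std [0.2  0.09 0.38]
[ -1.72077347 -81.92155879 173.46293955]
top 227 x [-51.7  55.8] y [-84.5 -77.8 -75.4] z 200.5 slope 0.23
scene 134 x [-22.2  55.9] y [-85.9 -82.9 -77.8] z 201.3 slope -0.7
t 19.65 p [ 535.8 -364.8  173.1] jaw -78.0 F [ 0.3 -0.8 -1.2] w 0.086 q [-0.64  0.25  1.73 -0.    1.16  0.73]
n 1 shift [-0.1 -1.5  3.1] rot [ 0.08 -0.07  0.  ]
```

View pics/top12.png

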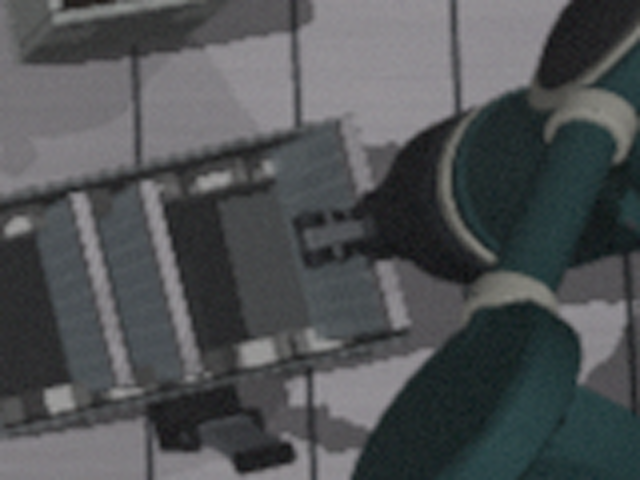

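View pics/scene12.png

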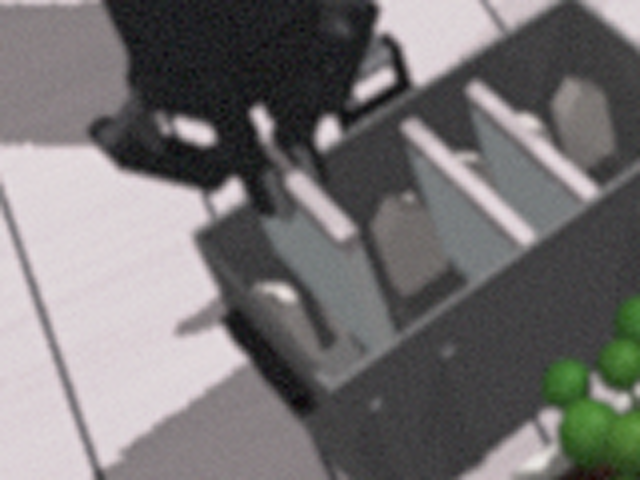

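Request:
arm_command(targets="0 -1.5 5 0 0 0 0; 0 -1.5 15 0 0 0 0; 0 -1.5 27 0 0 0 0; 0 -1.5 39 0 0 0 0; 0 -1.5 50 0 0 0 0; 0 -1.5 60 0 0 0 0; 0 -1.5 65 0 0 0 0; 0 -1.5 65 0 0 0 0; 0 -1.5 65 0 0 0 0; 0 -1.5 65 0 0 0 0")

```text
time: 20.48
tool_pos: [0.5352, -0.3631, 0.1073]
tcp_rot: [-3.124, -0.328, -0.001]
wrist_force: [-0.4, 0.2, -0.9]
width: 0.087
```

```bash
python3 - <<'E'
from h import *
p=avg(3); print(cabL(p/1000)); s=bot.read_state(); print(s['wrist_force'],s['torque'])
E
```

```text
avg p [ 535.39 -363.18  107.54] std [0.11 0.08 0.21]
[ -2.01323666 -79.8153329  107.53596843]
[ 0.57248064  0.10713931 -0.78347673] [-0.02641755 -0.00464899 -0.0301658 ]
```

Request:
arm_command(targets="0 0 6 0 0 0 0; 0 0 12 0 0 0 0; 0 0 16 0 0 0 0; 0 0 18 0 0 0 0; 0 0 19 0 0 0 0; 0 0 20 0 0 0 0; 0 0 20 0 0 0 0; 0 0 20 0 0 0 0")

```text
time: 21.3
tool_pos: [0.5345, -0.3631, 0.0881]
tcp_rot: [-3.124, -0.329, 0.001]
wrist_force: [-3.5, 1.5, 7.7]
width: 0.084
```

```bash
python3 - <<'E'
from h import *
p=avg(3); print(cabL(p/1000)); s=bot.read_state(); print(s['wrist_force'],s['torque'])
E
```

```text
avg p [ 534.51 -363.05   88.08] std [0.01 0.02 0.01]
[ -2.85011281 -79.50965939  88.07570548]
[-3.60427762  1.25632158  6.88168384] [0.32937586 0.67049048 0.06732626]
```

Request:
arm_command(targets="0 0 0 0 0 0 0.1; 0 0 0 0 0 0 0.15; 0 0 0 0 0 0 0.2; 0 0 0 0 0 0 0.25; 0 0 0 0 0 0 0.25; 0 0 0 0 0 0 0.25")

```text
time: 21.95
tool_pos: [0.5349, -0.3629, 0.0866]
tcp_rot: [-3.124, -0.328, 0.0]
wrist_force: [0.7, -0.1, 1.0]
width: 0.242
```

Request:
arm_command(targets="0 0 -5 0 0 0 0.25; 0 0 -15 0 0 0 0.25; 0 0 -30 0 0 0 0.25; 0 0 -50 0 0 0 0.25; 0 0 -75 0 0 0 0.25; 0 0 -105 0 0 0 0.25; 0 0 -130 0 0 0 0.25; 0 0 -150 0 0 0 0.25; 0 0 -160 0 0 0 0.25; 0 0 -160 0 0 0 0.25")

```text
time: 22.78
tool_pos: [0.5367, -0.3642, 0.2516]
tcp_rot: [3.119, 0.328, 0.008]
wrist_force: [0.2, -0.1, 0.3]
width: 0.254
```

```bash
python3 - <<'E'
from h import *
im,d=bot.read_camera("scene")
for n in("top","scene"):
    im,d=bot.read_camera(n); np.save(f"pics/{n}13.npy",d); cv2.imwrite(f"pics/{n}13.png",im)
held("13",110,121,-98,-60,50)
r=rack(-1.2,59.8); plan([*r,250],-76)
E
```

```text
top 123 x [-49.5  48.8] y [-82.2 -77.1 -73. ] z 115.8 slope -0.29
scene 127 x [-49.1  49.5] y [-83.9 -80.  -75.3] z 116.8 slope -0.13
t 22.93 p [ 534.3 -362.5  245.5] jaw -78.0 F [ 0.1 -1.3 -0.3] w 0.25 q [-0.63  0.2   1.65 -0.    1.29  0.73]
n 20 shift [ 103.6 -676.7   -3.6] rot [-0.09  0.08 -2.  ]
```

View pics/scene13.png

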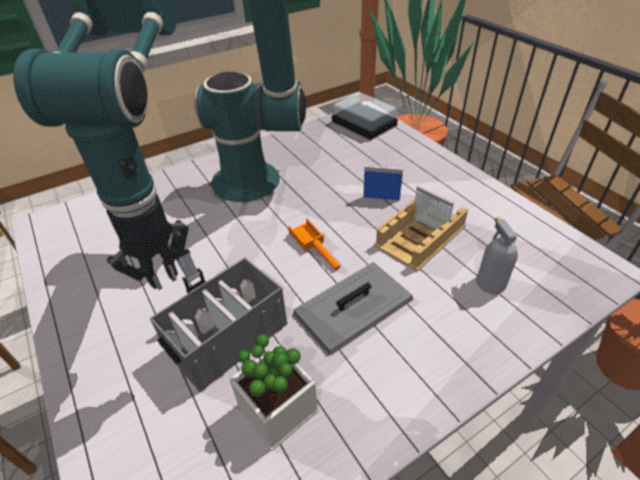

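Request:
arm_command(targets="3 -18 -4 0 0 -0.3 0.25; 8 -52 -4 0 0 -0.6 0.25; 13 -86 -4 0 0 -0.9 0.25; 18 -120 -4 0 0 -1.2 0.25; 24 -155 -4 0 0 -1.5 0.25; 29 -190 -4 0 0 -1.8 0.25; 34 -225 -4 0 0 -2 0.25; 40 -260 -4 0 0 -2 0.25; 45 -295 -4 0 0 -2 0.25; 50 -330 -4 0 0 -2 0.25")

```text
time: 23.77
tool_pos: [0.5134, -0.0274, 0.249]
tcp_rot: [-3.117, -0.383, 0.005]
wrist_force: [1.3, 0.5, 0.1]
width: 0.25
```

Request:
arm_command(targets="6 -35 0 0 0 0 0.25; 13 -70 0 0 0 0 0.25; 20 -105 0 0 0 0 0.25; 27 -140 0 0 0 0 0.25; 34 -175 0 0 0 0 0.25; 41 -210 0 0 0 0 0.25; 48 -245 0 0 0 0 0.25; 54 -275 0 0 0 0 0.25; 60 -305 0 0 0 0 0.25; 62 -315 0 0 0 0 0.25")

```text
time: 24.6
tool_pos: [0.4969, 0.2945, 0.2489]
tcp_rot: [-3.117, -0.388, 0.005]
wrist_force: [0.4, -0.7, -0.3]
width: 0.253
```

```bash
python3 - <<'E'
from h import *
r=rack(-1.2,59.8); plan([*r,170],-76)
E
```

```text
t 24.6 p [496.9 294.5 248.9] jaw -75.82 F [ 0.4 -0.7 -0.3] w 0.253 q [0.49 0.07 1.79 0.   1.28 1.81]
n 3 shift [  4.8 -26.   78.9] rot [-0.07  0.18  0.18]
```

Request:
arm_command(targets="3 -15 10 0 0 0 0.25; 5 -26 30 0 0 0 0.25; 5 -26 55 0 0 0 0.25; 5 -26 75 0 0 0 0.25; 5 -26 79 0 0 0 0.25; 5 -26 79 0 0 0 0.25; 5 -26 79 0 0 0 0.25; 5 -26 79 0 0 0 0.25")

```text
time: 25.27
tool_pos: [0.4987, 0.3174, 0.1733]
tcp_rot: [-3.117, -0.382, -0.003]
wrist_force: [-0.2, 0.8, -0.3]
width: 0.244
```

```bash
python3 - <<'E'
from h import *
avg(3)
r=rack(-1.2,59.8); plan([*r,93],-76)
E
```

```text
avg p [498.82 317.52 173.54] std [0.11 0.08 0.2 ]
t 25.42 p [498.8 317.6 173.6] jaw -76.03 F [-0.4  0.4 -0.4] w 0.253 q [0.52 0.15 1.85 0.   1.14 1.85]
n 3 shift [-3.2 -4.1 80.6] rot [-0.05 -0.16 -0.03]
```

Request:
arm_command(targets="-3 -4 10 0 0 0 0.25; -3 -4 30 0 0 0 0.25; -3 -4 50 0 0 0 0.25; -3 -4 63 0 0 0 0.25; -3 -4 73 0 0 0 0.25; -3 -4 80 0 0 0 0.25; -3 -4 80 0 0 0 0.25; -3 -4 80 0 0 0 0.25; -3 -4 80 0 0 0 0.25")

```text
time: 26.17
tool_pos: [0.4947, 0.3209, 0.0928]
tcp_rot: [-3.118, -0.383, -0.002]
wrist_force: [0.6, 0.8, 0.2]
width: 0.25
```

```bash
python3 - <<'E'
from h import *
avg(3)
r=rack(-1.2,59.8); plan([*r,93],-76)
im,d=bot.read_camera("scene")
u,v=proj("scene",[.495,.321,.12])[0].astype(int)
c=im[max(v-50,0):v+50,max(u-60,0):u+60]; cv2.imwrite(f"pics/scene14.png",cv2.resize(c,None,fx=5,fy=5,interpolation=cv2.INTER_CUBIC))
E
```

```text
avg p [494.77 320.91  93.02] std [0.06 0.03 0.13]
t 26.32 p [494.7 320.9  93. ] jaw -76.0 F [-0.1  0.3  0.8] w 0.248 q [0.53 0.23 1.92 0.   0.99 1.86]
n 1 shift [0.3 0.  0. ] rot [-0.04 -0.11 -0.  ]
```

View pics/scene14.png

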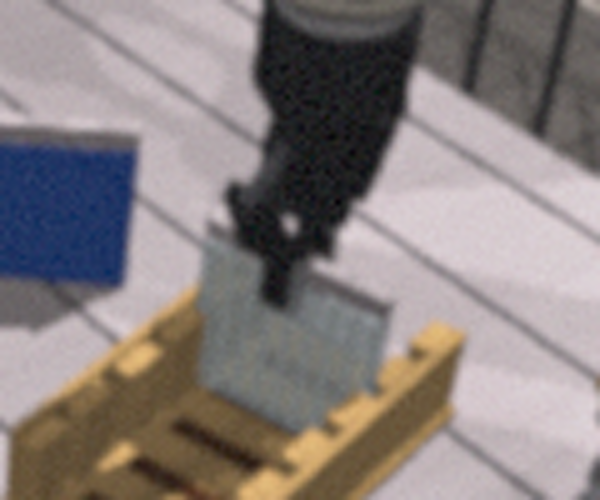

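The fingers straddle the last pane's cap at about crop (280,280); closing and lifting.

Request:
arm_command(targets="0 0 1 0 0 0 0.2; 0 0 1 0 0 0 0.1; 0 0 1 0 0 0 0; 0 0 1 0 0 0 0; 0 0 1 0 0 0 0; 0 0 1 0 0 0 0; 0 0 1 0 0 0 0", newtons=30)

```text
time: 26.95
tool_pos: [0.4941, 0.3205, 0.0911]
tcp_rot: [-3.118, -0.383, -0.001]
wrist_force: [1.4, -0.3, 1.4]
width: 0.09
```

```bash
python3 - <<'E'
from h import *
avg(2)
E
```

```text
avg p [494.1  320.49  91.14] std [0.01 0.01 0.01]
```

Request:
arm_command(targets="0 0 -5 0 0 0 0; 0 0 -15 0 0 0 0; 0 0 -30 0 0 0 0; 0 0 -50 0 0 0 0; 0 0 -70 0 0 0 0; 0 0 -95 0 0 0 0; 0 0 -120 0 0 0 0; 0 0 -145 0 0 0 0; 0 0 -160 0 0 0 0; 0 0 -160 0 0 0 0")

```text
time: 27.88
tool_pos: [0.496, 0.3218, 0.2566]
tcp_rot: [-3.115, -0.383, -0.012]
wrist_force: [0.5, 1.1, 0.8]
width: 0.086
```

```bash
python3 - <<'E'
from h import *
im,d=bot.read_camera("scene"); cv2.imwrite("pics/scene15.png",im)
plan([*cab(1,-40),253],-78)
E
```

```text
t 27.93 p [495.1 321.2 253.9] jaw -76.0 F [ 0.1 -0.2 -0.8] w 0.09 q [0.53 0.09 1.77 0.   1.28 1.86]
n 19 shift [-122.1  634.1   -0.7] rot [-0.1  -0.29  2.  ]
```

View pics/scene15.png

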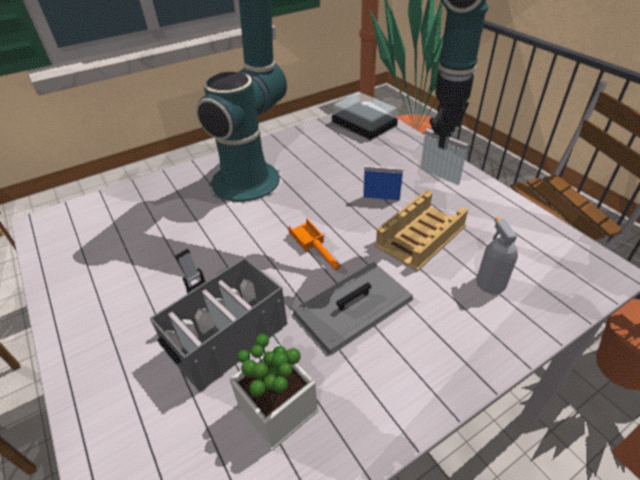

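Request:
arm_command(targets="-3 15 -3 0 0 0 0; -8 42 -3 0 0 0.2 0; -14 72 -3 0 0 0.4 0; -20 103 -3 0 0 0.6 0; -26 134 -3 0 0 0.8 0; -32 165 -3 0 0 1 0; -38 196 -3 0 0 1.3 0; -44 227 -3 0 0 1.6 0; -50 258 -3 0 0 1.8 0; -56 288 -3 0 0 2 0")

```text
time: 28.77
tool_pos: [0.5073, 0.0252, 0.2517]
tcp_rot: [3.124, 0.328, -0.006]
wrist_force: [-0.2, -0.5, -0.3]
width: 0.084
```

Request:
arm_command(targets="-5 30 0 0 0 0 0; -10 60 0 0 0 0 0; -15 90 0 0 0 0 0; -20 120 0 0 0 0 0; -25 150 0 0 0 0 0; -30 180 0 0 0 0 0; -35 210 0 0 0 0 0; -40 235 0 0 0 0 0; -40 235 0 0 0 0 0")

```text
time: 29.52
tool_pos: [0.517, -0.2152, 0.2515]
tcp_rot: [3.124, 0.322, -0.006]
wrist_force: [0.8, 0.2, -0.0]
width: 0.09
```

```bash
python3 - <<'E'
from h import *
plan([*cab(1,-40),250],-78)
E
```

```text
t 29.52 p [ 517.  -215.2  251.5] jaw -78.22 F [ 0.8  0.2 -0. ] w 0.09 q [-0.44  0.04  1.83 -0.    1.28  0.93]
n 4 shift [ -9.4 108.8   1.6] rot [ 0.01  0.23 -0.22]
```

Request:
arm_command(targets="-3 28 0 0 0 -0.2 0; -6 56 0 0 0 -0.2 0; -9 82 0 0 0 -0.2 0; -9 102 0 0 0 -0.2 0; -10 112 0 0 0 -0.1 0; -10 112 0 0 0 -0.1 0; -10 112 0 0 0 -0.1 0; -10 112 20 0 0 -0.1 0; -10 112 20 0 0 -0.1 0; -10 112 20 0 0 -0.1 0")

```text
time: 30.35
tool_pos: [0.5313, -0.3203, 0.2323]
tcp_rot: [-3.121, -0.333, 0.005]
wrist_force: [0.4, 0.4, -0.3]
width: 0.083
```

```bash
python3 - <<'E'
from h import *
p=avg(3); print(cabL(p/1000))
for n in("top","scene"):
    im,d=bot.read_camera(n); np.save(f"pics/{n}16.npy",d)
held("16",252,268,-70,-10)
plan([*cab(0,-40),170],-78)
E
```

```text
avg p [ 531.93 -320.84  233.32] std [0.5  0.44 0.81]
[  3.43424498 -37.68623329 233.3239515 ]
top 233 x [-47.8  60.1] y [-41.6 -35.2 -32.7] z 262.5 slope 0.21
scene 148 x [20.3 60.3] y [-43.3 -40.6 -35. ] z 263.8 slope 0.79
t 30.6 p [ 533.  -322.2  235. ] jaw -77.87 F [-0.6 -0.2 -0.5] w 0.092 q [-0.58  0.16  1.72  0.    1.26  0.78]
n 2 shift [-4.3  0.7 65. ] rot [ 0.06 -0.07  0.13]
```

Request:
arm_command(targets="-2 0 10 0 0 0.1 0; -4.5 0 25 0 0 0.1 0; -4.5 0 40 0 0 0.1 0; -4.5 0 55 0 0 0.1 0; -4.5 0 62 0 0 0.1 0; -4.5 0 62 0 0 0.1 0; -4.5 0 62 0 0 0.1 0; -4.5 0 62 0 0 0.1 0; -4.5 0 62 0 0 0.1 0")

```text
time: 31.35
tool_pos: [0.5289, -0.3239, 0.1733]
tcp_rot: [3.123, 0.328, 0.003]
wrist_force: [-1.0, -0.2, -0.8]
width: 0.087
```

```bash
python3 - <<'E'
from h import *
p=avg(3); print(cabL(p/1000))
for n in("top","scene"):
    im,d=bot.read_camera(n); np.save(f"pics/{n}17.npy",d)
    u,v=proj(n,[.53,-.32,.14])[0].astype(int)
    c=im[max(v-60,0):v+60,max(u-80,0):u+80]; cv2.imwrite(f"pics/{n}17.png",cv2.resize(c,None,fx=4,fy=4,interpolation=cv2.INTER_CUBIC))
held("17",188,205,-70,-10)
plan([*cab(-.5,-40),87],-78)
E
```

```text
avg p [ 528.82 -323.83  173.2 ] std [0.07 0.04 0.08]
[ -0.22616916 -39.96008582 173.20423612]
top 218 x [-52.4  55.1] y [-42.6 -36.3 -33.3] z 200.8 slope 0.1
scene 126 x [21.5 54.9] y [-44.2 -41.1 -35.7] z 201.0 slope 1.24
t 31.6 p [ 528.4 -323.5  172.5] jaw -78.0 F [-0.2  0.9 -1.3] w 0.089 q [-0.59  0.2   1.79  0.    1.15  0.77]
n 3 shift [ 0.   0.4 85.5] rot [ 0.04 -0.04 -0.  ]
```

View pics/scene17.png

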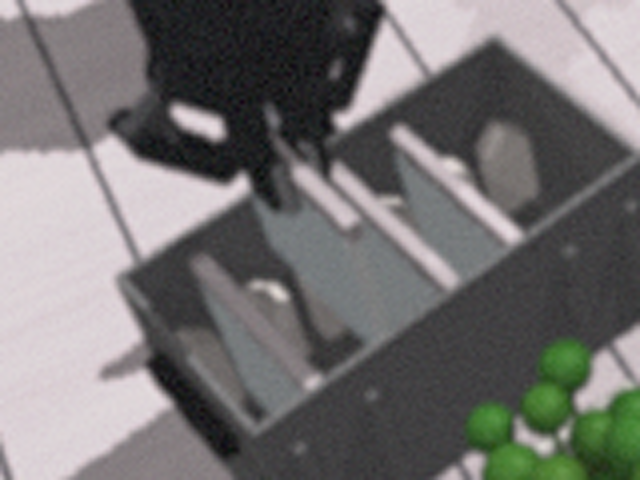

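Request:
arm_command(targets="0 0 5 0 0 0 0; 0 0 15 0 0 0 0; 0 0 27 0 0 0 0; 0 0 39 0 0 0 0; 0 0 50 0 0 0 0; 0 0 60 0 0 0 0; 0 0 65 0 0 0 0; 0 0 65 0 0 0 0; 0 0 65 0 0 0 0; 0 0 65 0 0 0 0")

```text
time: 32.43
tool_pos: [0.5284, -0.3233, 0.1072]
tcp_rot: [-3.124, -0.328, -0.001]
wrist_force: [-0.5, -0.7, -1.1]
width: 0.09
```

```bash
python3 - <<'E'
from h import *
p=avg(3); print(cabL(p/1000)); s=bot.read_state(); print(s['wrist_force'],s['torque'])
E
```

```text
avg p [ 528.47 -323.43  107.48] std [0.08 0.06 0.19]
[ -0.48163663 -39.49825289 107.48286622]
[ 0.47190683 -0.54840492 -0.65706792] [-0.02952634  0.02126738  0.01523676]
```

Request:
arm_command(targets="0 0 6 0 0 0 0; 0 0 12 0 0 0 0; 0 0 16 0 0 0 0; 0 0 18 0 0 0 0; 0 0 19 0 0 0 0; 0 0 20 0 0 0 0; 0 0 20.5 0 0 0 0; 0 0 20.5 0 0 0 0; 0 0 20.5 0 0 0 0")

```text
time: 33.33
tool_pos: [0.5283, -0.3237, 0.0872]
tcp_rot: [3.124, 0.328, 0.001]
wrist_force: [-2.5, 0.3, 5.5]
width: 0.091
```

```bash
python3 - <<'E'
from h import *
p=avg(2); print(cabL(p/1000)); s=bot.read_state(); print(s['wrist_force'],s['torque'])
E
```

```text
avg p [ 528.29 -323.69   87.18] std [0.   0.   0.01]
[ -0.71422239 -39.71295259  87.17587511]
[-2.00126241 -0.41323633  6.0349585 ] [0.11824585 0.44050491 0.01234394]
```

On the floor (6 N); release and rise.

Request:
arm_command(targets="0 0 0 0 0 0 0.1; 0 0 0 0 0 0 0.15; 0 0 0 0 0 0 0.2; 0 0 0 0 0 0 0.25; 0 0 0 0 0 0 0.25; 0 0 0 0 0 0 0.25")

```text
time: 33.93
tool_pos: [0.528, -0.3232, 0.0861]
tcp_rot: [-3.124, -0.328, 0.0]
wrist_force: [0.4, -0.1, 0.7]
width: 0.246
```

Request:
arm_command(targets="0 0 -5 0 0 0 0.25; 0 0 -15 0 0 0 0.25; 0 0 -30 0 0 0 0.25; 0 0 -50 0 0 0 0.25; 0 0 -75 0 0 0 0.25; 0 0 -105 0 0 0 0.25; 0 0 -130 0 0 0 0.25; 0 0 -150 0 0 0 0.25; 0 0 -160 0 0 0 0.25; 0 0 -160 0 0 0 0.25")

```text
time: 34.77
tool_pos: [0.5298, -0.3245, 0.2509]
tcp_rot: [3.12, 0.328, 0.009]
wrist_force: [0.2, 0.4, 0.7]
width: 0.248
```

```bash
python3 - <<'E'
from h import *
for n in("top","scene"):
    im,d=bot.read_camera(n); np.save(f"pics/{n}18.npy",d); cv2.imwrite(f"pics/{n}18.png",im)
for y in(-80,-40,0,40): held("18",110,121,y-18,y+18,50)
for n in("top","scene"):
    P=cloud(n,np.load(f"pics/{n}18.npy")).reshape(-1,3)
    for z0,z1 in((.013,.021),(.034,.05)):
        s=(P[:,0]>.5)&(P[:,0]<.7)&(P[:,1]>-.16)&(P[:,1]<.14)&(P[:,2]>z0)&(P[:,2]<z1)
        L=P[s]*1000; print(n,cv2.minAreaRect(L[:,:2].astype(np.float32)),np.median(L[:,2]))
plan([600,-60,250],4.5)
plan([600,-60,250],184.5)
E
```

```text
top 121 x [-49.6  48.8] y [-82.4 -77.1 -73.4] z 115.3 slope -0.17
scene 130 x [-48.4  48.8] y [-84.1 -80.  -75.5] z 116.5 slope 0.23
top 125 x [-49.   49.2] y [-42.7 -37.4 -33.7] z 115.5 slope -0.04
scene 130 x [-48.7  48.7] y [-44.2 -40.2 -35.5] z 116.3 slope -0.09
top 121 x [-49.1  49.1] y [-2.8  2.3  6.2] z 115.8 slope 0.25
scene 121 x [-48.4  49.8] y [-4.8 -1.3  4.5] z 116.3 slope 0.02
top 120 x [-49.2  48.9] y [35.5 40.5 44.2] z 115.8 slope 0.16
scene 121 x [-49.8  49.3] y [33.8 37.2 42.5] z 116.4 slope -0.26
top ((601.4833984375, -19.634521484375), (139.31256103515625, 271.0846252441406), 4.4886250495910645) 17.039477579782194
top ((588.1200561523438, -61.51592254638672), (207.75778198242188, 38.235347747802734), 78.0386734008789) 47.73566681533459
scene ((599.3554077148438, -7.14862060546875), (141.45326232910156, 244.555908203125), 4.294657230377197) 17.19914703650832
scene ((599.548095703125, -7.06134033203125), (16.67402458190918, 96.56909942626953), 5.559605121612549) 47.274781368309704
t 34.87 p [ 528.  -323.2  246.3] jaw -78.0 F [-0.8  0.1 -0.8] w 0.251 q [-0.59  0.15  1.71  0.    1.28  0.77]
n 13 shift [ 125.2 -242.5   -3.7] rot [ 1.00e-02 -0.00e+00 -8.25e+01]
t 34.87 p [ 528.  -323.2  246.3] jaw -78.0 F [-0.8  0.1 -0.8] w 0.251 q [-0.59  0.15  1.71  0.    1.28  0.77]
n 15 shift [ 125.2 -242.5   -3.7] rot [-0.00e+00 -1.00e-02  9.75e+01]
```

View pics/top18.png

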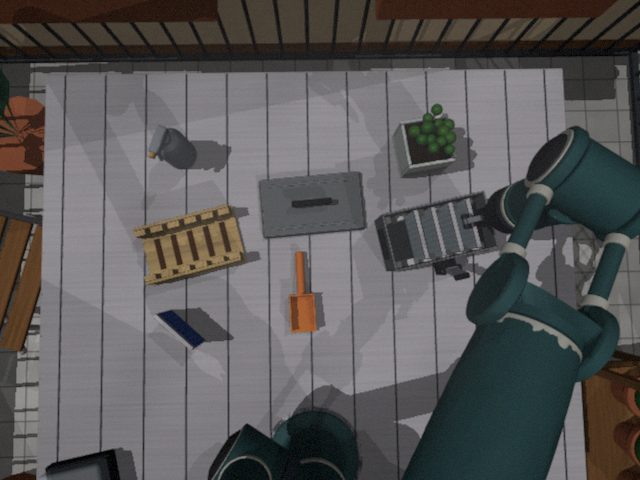

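View pics/scene18.png

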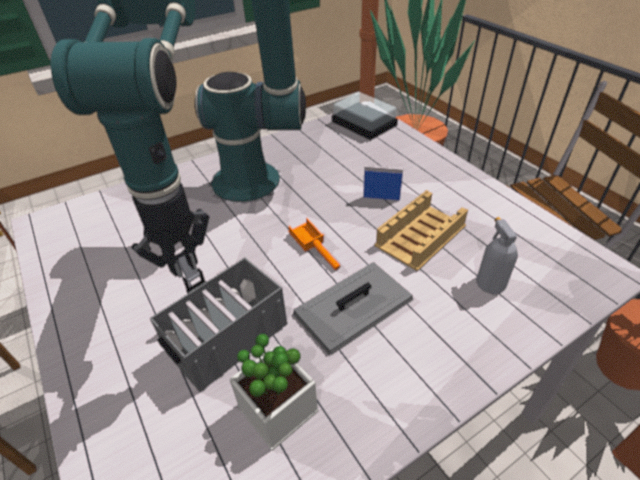

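Request:
arm_command(targets="0 -10 -4 0 0 -3 0.45; 10 -25 -4 0 0 -10 0.45; 20 -45 -4 0 0 -17 0.45; 32 -68 -4 0 0 -24 0.45; 44 -92 -4 0 0 -31 0.45; 57 -117 -4 0 0 -38 0.45; 70 -142 -4 0 0 -45 0.45; 83 -168 -4 0 0 -52 0.45; 96 -193 -4 0 0 -59 0.45; 110 -218 -4 0 0 -66 0.45")

```text
time: 35.7
tool_pos: [0.589, -0.0856, 0.2475]
tcp_rot: [-2.433, -1.982, 0.005]
wrist_force: [0.7, -0.9, 0.5]
width: 0.454
```

```bash
python3 - <<'E'
from h import *
plan([600,-6.7,120],4.4)
P=cloud("scene",np.load("pics/scene18.npy")).reshape(-1,3); L=cabL(P)
P2=cabL(cloud("top",np.load("pics/top0.npy")).reshape(-1,3))
for Q in(L,P2):
    s=(Q[:,0]>78)&(Q[:,0]<250)&(abs(Q[:,1])<160)&(Q[:,2]>100); print(Q[s].min(0),Q[s].max(0)); s&=Q[:,2]>120; print(Q[s].min(0))
E
```

```text
t 35.7 p [589.  -85.6 247.5] jaw -11.66 F [ 0.7 -0.9  0.5] w 0.454 q [-0.19  0.11  1.76 -0.    1.28  0.02]
n 5 shift [ 79.5  -4.6 127.5] rot [ -0.27  -0.03 -16.06]
[144.3701398  -87.47474582 100.00257504] [249.99309349  26.29508239 192.56052845]
[152.3965687  -79.88308748 120.83214073]
[145.5182837  -84.94443585 100.01585215] [249.99505638  29.16679334 191.7813158 ]
[152.17376051 -75.15691815 125.62604925]
```

Request:
arm_command(targets="20 -1 15 0 0 -4 0.45; 42 -2 40 0 0 -9 0.45; 62 -4 65 0 0 -13 0.45; 76 -5 90 0 0 -16 0.45; 80 -5 115 0 0 -16 0.45; 80 -5 127 0 0 -16 0.45; 80 -5 127 0 0 -16 0.45; 80 -5 127 0 0 -16 0.45; 80 -5 127 0 0 -16 0.45")

```text
time: 36.45
tool_pos: [0.6028, -0.0086, 0.1243]
tcp_rot: [2.143, 2.296, 0.001]
wrist_force: [0.1, -0.7, 0.4]
width: 0.451
```

```bash
python3 - <<'E'
from h import *
avg(3)
for n in("top","scene"):
    im,d=bot.read_camera(n); np.save(f"pics/{n}19.npy",d)
    u,v=proj(n,[.6,-.007,.06])[0].astype(int)
    c=im[max(v-60,0):v+60,max(u-80,0):u+80]; cv2.imwrite(f"pics/{n}19.png",cv2.resize(c,None,fx=5,fy=5,interpolation=cv2.INTER_CUBIC))
P=cloud("scene",np.load("pics/scene19.npy")).reshape(-1,3)
s=(P[:,0]>.5)&(P[:,0]<.75)&(P[:,1]>-.16)&(P[:,1]<.14)&(P[:,2]>.013)&(P[:,2]<.021)
print(cv2.minAreaRect((P[s]*1000)[:,:2].astype(np.float32)))
plan([600,-6.7,25],4.4)
E
```

```text
avg p [603.25  -8.67 124.94] std [0.31 0.03 0.47]
((599.5635986328125, -7.1634521484375), (140.45510864257812, 244.69039916992188), 3.915708541870117)
t 36.7 p [603.1  -8.4 125. ] jaw 3.96 F [-0.2  0.5 -0.3] w 0.452 q [-0.06  0.21  1.87 -0.    1.05 -0.12]
n 3 shift [  2.   -3.3 100. ] rot [ 0.16  0.02 -0.44]
```

View pics/scene19.png

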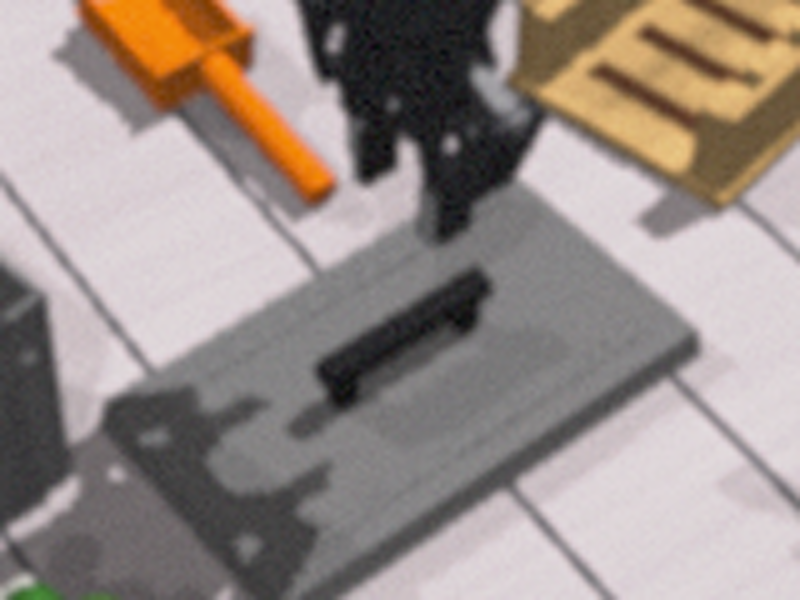

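Request:
arm_command(targets="2 -3 20 0 0 -0.4 0.45; 2 -3 45 0 0 -0.4 0.45; 2 -3 65 0 0 -0.4 0.45; 2 -3 80 0 0 -0.4 0.45; 2 -3 90 0 0 -0.4 0.45; 2 -3 96 0 0 -0.4 0.45; 2 -3 99 0 0 -0.4 0.45; 2 -3 99 0 0 -0.4 0.45; 2 -3 99 0 0 -0.4 0.45; 2 -3 99 0 0 -0.4 0.45")

```text
time: 37.53
tool_pos: [0.6001, -0.0062, 0.0256]
tcp_rot: [2.133, 2.304, 0.002]
wrist_force: [0.5, 0.0, -0.1]
width: 0.45
```

```bash
python3 - <<'E'
from h import *
avg(3)
im,d=bot.read_camera("scene")
u,v=proj("scene",[.6,-.007,.06])[0].astype(int)
c=im[max(v-60,0):v+60,max(u-80,0):u+80]; cv2.imwrite(f"pics/scene20.png",cv2.resize(c,None,fx=5,fy=5,interpolation=cv2.INTER_CUBIC))
plan([600,-6.7,25],4.4)
E
```

```text
avg p [599.96  -6.2   25.54] std [0.09 0.01 0.07]
t 37.73 p [599.5  -6.2  25.1] jaw 4.4 F [ 0.  -0.1  0.1] w 0.448 q [-0.05  0.33  1.94  0.    0.87 -0.13]
n 1 shift [-0.6  0.5  0.1] rot [0.07 0.01 0.  ]
```

View pics/scene20.png

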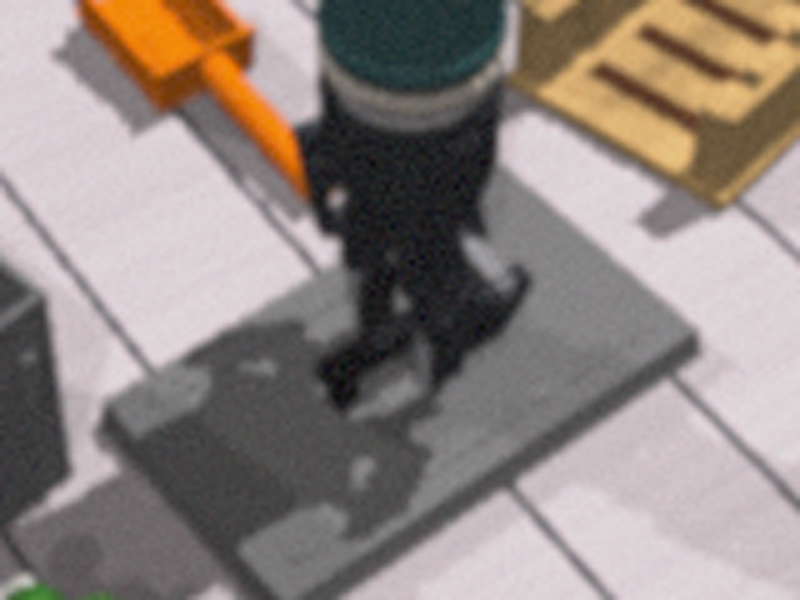

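Straddled; close at 60 N and lift a little.

Request:
arm_command(targets="0 0 0 0 0 0 0.3; 0 0 0 0 0 0 0.1; 0 0 0 0 0 0 0; 0 0 0 0 0 0 0; 0 0 0 0 0 0 0; 0 0 0 0 0 0 0; 0 0 0 0 0 0 0", newtons=60)

```text
time: 38.32
tool_pos: [0.5992, -0.0062, 0.0248]
tcp_rot: [2.134, 2.305, 0.0]
wrist_force: [-0.6, 0.4, 4.5]
width: 0.148
```

```bash
python3 - <<'E'
from h import *
avg(2); plan([600,-6.7,215])
E
```

```text
avg p [599.21  -6.15  24.77] std [0.01 0.   0.  ]
t 38.42 p [599.2  -6.1  24.8] jaw 4.4 F [-0.9 -0.3  4.7] w 0.147 q [-0.05  0.33  1.94  0.    0.87 -0.13]
n 6 shift [  -0.6    0.8 -190.2] rot [0. 0. 0.]
```

Request:
arm_command(targets="0 0 -4 0 0 0 0; 0 0 -12 0 0 0 0; 0 0 -25 0 0 0 0; 0 0 -45 0 0 0 0; 0 0 -70 0 0 0 0; 0 0 -100 0 0 0 0; 0 0 -130 0 0 0 0; 0 0 -160 0 0 0 0; 0 0 -185 0 0 0 0; 0 0 -195 0 0 0 0")

```text
time: 39.25
tool_pos: [0.6013, -0.0063, 0.2253]
tcp_rot: [2.13, 2.301, 0.008]
wrist_force: [1.3, -0.5, -1.5]
width: 0.152
```

```bash
python3 - <<'E'
from h import *
for n in("top","scene"):
    im,d=bot.read_camera(n); np.save(f"pics/{n}21.npy",d); cv2.imwrite(f"pics/{n}21.png",im)
plan([*cab(0,0),225],12.05)
E
```

```text
t 39.35 p [600.8  -6.2 222.9] jaw 4.4 F [-0.  -0.5 -2.2] w 0.151 q [-0.05  0.13  1.78 -0.    1.23 -0.13]
n 9 shift [-271.5 -101.2   -2.6] rot [ 0.35  0.07 -7.65]
```

View pics/scene21.png

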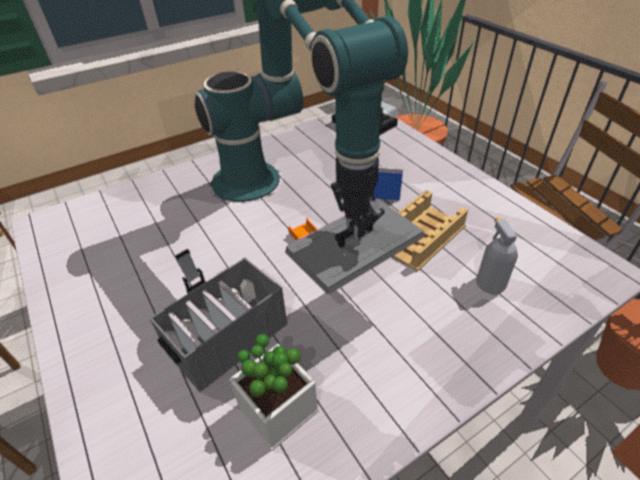

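Request:
arm_command(targets="-5 -10 -3 0 0 -0.5 0; -12 -28 -5 0 0 -1.5 0; -22 -50 -5 0 0 -2.5 0; -34 -70 -5 0 0 -3.5 0; -50 -86 -5 0 0 -4.5 0; -72 -96 -5 0 0 -5.5 0; -98 -101 -5 0 0 -6.5 0; -125 -101 -5 0 0 -7.5 0; -152 -101 -5 0 0 -7.5 0; -179 -101 -5 0 0 -7.5 0")

```text
time: 40.18
tool_pos: [0.5094, -0.193, 0.2214]
tcp_rot: [-1.976, -2.436, 0.002]
wrist_force: [-0.5, 0.2, -2.3]
width: 0.152
```

```bash
python3 - <<'E'
from h import *
plan([*cab(0,0),225],12.05)
E
```

```text
t 40.18 p [ 509.4 -193.   221.4] jaw 11.92 F [-0.5  0.2 -2.3] w 0.152 q [-0.41  0.03  1.89 -0.    1.23 -0.62]
n 3 shift [-92.1  -7.9  -3.8] rot [-0.25 -0.17 -0.13]
```

Request:
arm_command(targets="-22 -2 -4 0 0 0 0; -45 -4 -4 0 0 0 0; -68 -6 -4 0 0 0 0; -84 -8 -4 0 0 -0.1 0; -92 -8 -4 0 0 -0.1 0; -92 -8 -4 0 0 -0.1 0; -92 -8 -4 0 0 -0.1 0; -92 -8 -4 0 0 -0.1 0; -92 -8 -4 0 0 -0.1 0")

```text
time: 40.93
tool_pos: [0.523, -0.2828, 0.2282]
tcp_rot: [-1.975, -2.442, -0.0]
wrist_force: [0.2, 0.0, -2.3]
width: 0.154
```

```bash
python3 - <<'E'
from h import *
avg(4)
for n in("top","scene"):
    im,d=bot.read_camera(n); np.save(f"pics/{n}22.npy",d); cv2.imwrite(f"pics/{n}22.png",im)
plan([*cab(0,0),225],12.05)
for n in("top","scene"):
    L=cabL(cloud(n,np.load(f"pics/{n}22.npy")).reshape(-1,3))
    for z0,z1 in((207,224),):
        s=(abs(L[:,0])<82)&(abs(L[:,1])<140)&(L[:,2]>z0)&(L[:,2]<z1); Q=L[s]
        print(n,s.sum(),np.percentile(Q,[.5,99.5],axis=0).round(1),np.median(Q[:,2]),cv2.minAreaRect(Q[:,:2].astype(np.float32)))
        G=Q[(abs(Q[:,0])>20)]; A=np.c_[G[:,:2],np.ones(len(G))]
        k=np.linalg.lstsq(A,G[:,2],rcond=None)[0]; print("tilt",k)
E
```

```text
avg p [ 523.15 -282.98  228.43] std [0.1  0.14 0.14]
t 41.23 p [ 523.3 -283.6  228.6] jaw 12.04 F [-0.6 -0.5 -2. ] w 0.15 q [-0.54  0.12  1.78  0.    1.24 -0.75]
n 1 shift [-0.5 -2.7  3.6] rot [ 0.02  0.01 -0.01]
top 5169 [[ -67.9 -116.   207.6]
 [  74.6  125.   223.8]] 220.46270559556012 ((3.5687332153320312, 3.3676910400390625), (246.37158203125, 144.83810424804688), 89.98796844482422)
tilt [ 2.87497648e-03 -3.78565021e-03  2.20061699e+02]
scene 7119 [[ -66.3 -123.5  207.4]
 [  74.4  119.6  223.7]] 221.1388362756016 ((4.126472473144531, -0.5933609008789062), (248.46328735351562, 144.06710815429688), 89.89404296875)
tilt [-2.73291961e-02  4.15504733e-03  2.20562049e+02]
```

View pics/scene22.png

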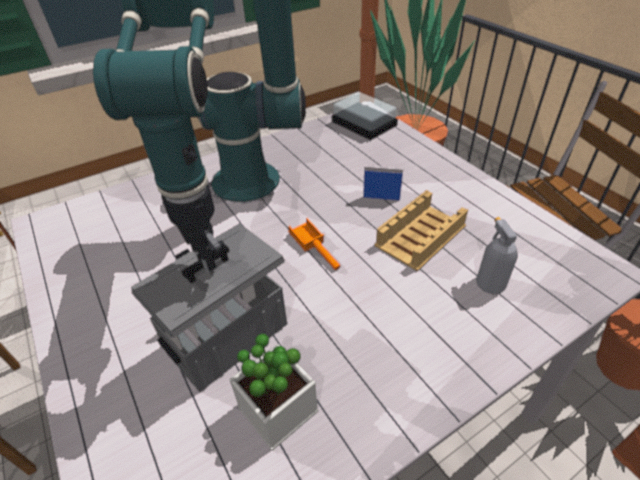

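View pics/top22.png

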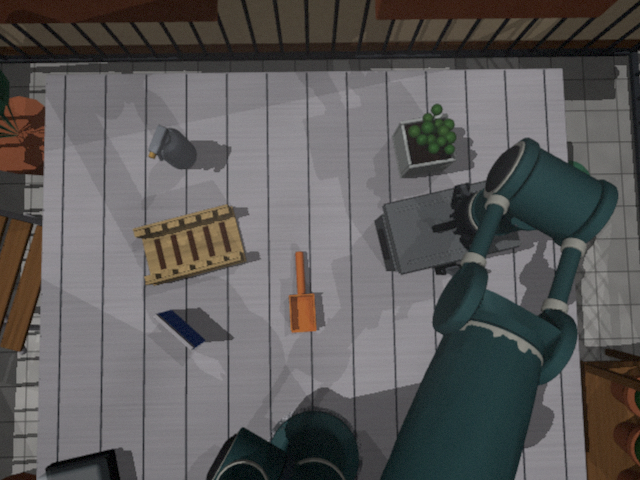

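Request:
arm_command(targets="-0.8 -3.2 10 0 0 0 0; -0.8 -3.2 25 0 0 0 0; -0.8 -3.2 40 0 0 0 0; -0.8 -3.2 52 0 0 0 0; -0.8 -3.2 60 0 0 0 0; -0.8 -3.2 62 0 0 0 0; -0.8 -3.2 62 0 0 0 0; -0.8 -3.2 62 0 0 0 0; -0.8 -3.2 62 0 0 0 0")

```text
time: 41.98
tool_pos: [0.5209, -0.2859, 0.1674]
tcp_rot: [1.976, 2.44, 0.0]
wrist_force: [0.0, -0.3, -1.5]
width: 0.15
```

```bash
python3 - <<'E'
from h import *
p=avg(4); print(cabL(p/1000))
for n in("top","scene"):
    im,d=bot.read_camera(n); np.save(f"pics/{n}23.npy",d); cv2.imwrite(f"pics/{n}23.png",im)
plan([*cab(0,0),139],12.05)
for n in("top","scene"):
    L=cabL(cloud(n,np.load(f"pics/{n}23.npy")).reshape(-1,3))
    z=p[2]-8
    s=(abs(L[:,0])<85)&(abs(L[:,1])<140)&(abs(L[:,2]-z)<5); Q=L[s]
    print(n,s.sum(),np.percentile(Q,[.5,99.5],axis=0).round(1),np.median(Q[:,2]),cv2.minAreaRect(Q[:,:2].astype(np.float32)))
im=cv2.imread("pics/scene23.png")[220:400,120:310]; cv2.imwrite("pics/scene23c.png",cv2.resize(im,None,fx=3.2,fy=3.2,interpolation=cv2.INTER_CUBIC))
E
```

```text
avg p [ 520.85 -285.89  167.45] std [0.06 0.05 0.07]
[-9.95867690e-02 -1.19206488e+00  1.67453477e+02]
t 42.28 p [ 520.4 -285.6  166.9] jaw 12.0 F [ 1.1 -0.4 -2.3] w 0.147 q [-0.54  0.16  1.85  0.    1.13 -0.75]
n 1 shift [ 0.8  0.5 27.9] rot [ 0.03  0.03 -0.05]
top 4238 [[ -68.1 -117.1  154.9]
 [  68.9  120.7  163.4]] 159.1429739943825 ((0.1006317138671875, 0.5004348754882812), (139.36721801757812, 244.14260864257812), 0.08585043251514435)
scene 6078 [[ -69.9 -122.2  155. ]
 [  68.5  117.7  163.2]] 159.74038878296017 ((-1.3974609375, -1.63519287109375), (243.4501495361328, 142.5826416015625), 89.92878723144531)
```

View pics/scene23c.png

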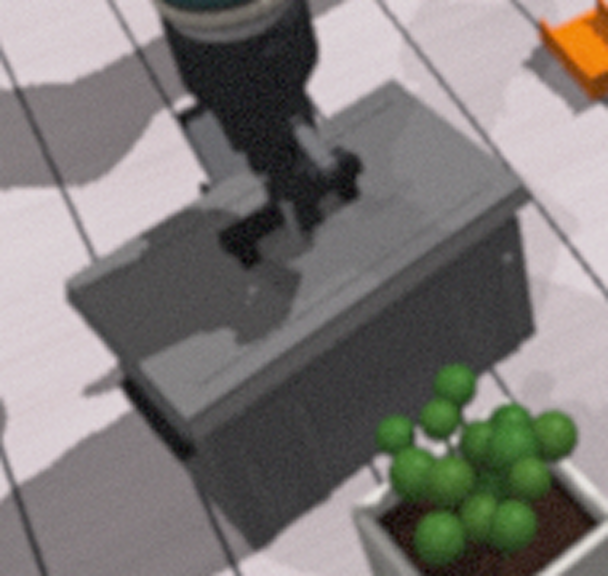

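Request:
arm_command(targets="0.6 0.4 4 0 0 0 0; 0.6 0.4 9 0 0 0 0; 0.6 0.4 14 0 0 0 0; 0.6 0.4 18 0 0 0 0; 0.6 0.4 22 0 0 0 0; 0.6 0.4 25 0 0 0 0; 0.6 0.4 25 0 0 0 0; 0.6 0.4 25 0 0 0 0")

```text
time: 42.95
tool_pos: [0.5203, -0.2847, 0.141]
tcp_rot: [-1.977, -2.441, 0.0]
wrist_force: [-0.2, -0.6, -2.4]
width: 0.15
```

```bash
python3 - <<'E'
from h import *
p=avg(3); print(cabL(p/1000)); s=bot.read_state(); print(s['wrist_force'],s['torque'])
E
```

```text
avg p [ 520.46 -284.84  141.3 ] std [0.16 0.09 0.25]
[-2.62366812e-01 -9.05392674e-02  1.41303862e+02]
[ 0.38642794 -0.54280761 -2.34369765] [ 0.0109963  -0.03963455  0.05528692]
```

No contact force with the skirt already over the rim. Down the last 3 mm.

Request:
arm_command(targets="0 0 1 0 0 0 0; 0 0 2 0 0 0 0; 0 0 3 0 0 0 0; 0 0 3.5 0 0 0 0; 0 0 3.5 0 0 0 0; 0 0 3.5 0 0 0 0")

```text
time: 43.6
tool_pos: [0.5206, -0.2849, 0.1389]
tcp_rot: [1.977, 2.441, 0.0]
wrist_force: [-2.6, 1.1, 5.8]
width: 0.151
```

```bash
python3 - <<'E'
from h import *
p=avg(3); print(cabL(p/1000)); s=bot.read_state(); print(s['wrist_force'],s['torque'])
E
```

```text
avg p [ 520.65 -284.95  138.94] std [0.01 0.02 0.01]
[-9.84662384e-02 -2.30975567e-01  1.38942801e+02]
[-3.13400196  0.97438846  5.65019057] [0.25751252 0.46328877 0.00573551]
```

Request:
arm_command(targets="0 0 0 0 0 0 0.2; 0 0 0 0 0 0 0.3; 0 0 0 0 0 0 0.4; 0 0 0 0 0 0 0.4; 0 0 0 0 0 0 0.4; 0 0 0 0 0 0 0.4")

```text
time: 44.25
tool_pos: [0.5204, -0.2848, 0.1377]
tcp_rot: [-1.977, -2.441, 0.0]
wrist_force: [0.6, -0.2, 1.1]
width: 0.403
```

Request:
arm_command(targets="0 0 -4 0 0 0 0.4; 0 0 -12 0 0 0 0.4; 0 0 -25 0 0 0 0.4; 0 0 -45 0 0 0 0.4; 0 0 -75 0 0 0 0.4; 0 0 -105 0 0 0 0.4; 0 0 -135 0 0 0 0.4; 0 0 -165 0 0 0 0.4; 20 0 -180 0 0 0 0.4; 40 0 -180 0 0 0 0.4")

```text
time: 45.08
tool_pos: [0.5144, -0.2473, 0.3256]
tcp_rot: [1.972, 2.431, 0.003]
wrist_force: [0.5, 1.2, 0.8]
width: 0.399
```

```bash
python3 - <<'E'
from h import *
for n in("top","scene"):
    im,d=bot.read_camera(n); np.save(f"pics/{n}24.npy",d); cv2.imwrite(f"pics/{n}24.png",im)
    L=cabL(cloud(n,d).reshape(-1,3))
    s=(abs(L[:,0])<85)&(abs(L[:,1])<140)&(abs(L[:,2]-131)<4); Q=L[s]
    print(n,s.sum(),np.percentile(Q,[.5,99.5],axis=0).round(1),np.median(Q[:,2]),cv2.minAreaRect(Q[:,:2].astype(np.float32)))
    G=Q[abs(Q[:,0])>15]; print("tilt",np.linalg.lstsq(np.c_[G[:,:2],np.ones(len(G))],G[:,2],rcond=None)[0])
    s=(L[:,0]<-70)&(L[:,0]>-140)&(abs(L[:,1])<25)&(L[:,2]>128); Q=L[s]; print(" latch",Q.min(0).round(),Q.max(0).round()); o=Q[Q[:,2]>Q[:,2].max()-10]; print(o.mean(0).round(1))
plan([*cab(0,0),250],12.05)
im=cv2.imread("pics/scene24.png")[200:400,110:310]; cv2.imwrite("pics/scene24c.png",cv2.resize(im,None,fx=3,fy=3,interpolation=cv2.INTER_CUBIC))
E
```

```text
top 4135 [[ -66.1 -114.3  127.2]
 [  70.7  122.1  134.7]] 130.99692079032832 ((-6.212188720703125, 1.8320159912109375), (155.58126831054688, 243.12261962890625), 0.1323608160018921)
tilt [1.51449139e-03 1.24993898e-04 1.30979606e+02]
 latch [-95. -20. 129.] [-70.  25. 689.]
[-70.7  24.9 689.3]
scene 6246 [[ -68.8 -120.7  127.5]
 [  70.5  119.3  134.8]] 131.63111227674068 ((-5.923179626464844, -0.31227874755859375), (156.42221069335938, 243.35829162597656), 0.3177177309989929)
tilt [-3.05387923e-03 -3.63793865e-04  1.31626874e+02]
 latch [-109.  -22.  129.] [-78.  20. 201.]
[-99.6  -1.3 195.7]
t 45.18 p [ 512.7 -244.3  321.7] jaw 12.09 F [-0.1 -0.2 -0.3] w 0.398 q [-0.49  0.01  1.72  0.    1.4  -0.7 ]
n 3 shift [-41.1  -0.9  71.8] rot [0.25 0.14 0.04]
```

View pics/scene24c.png

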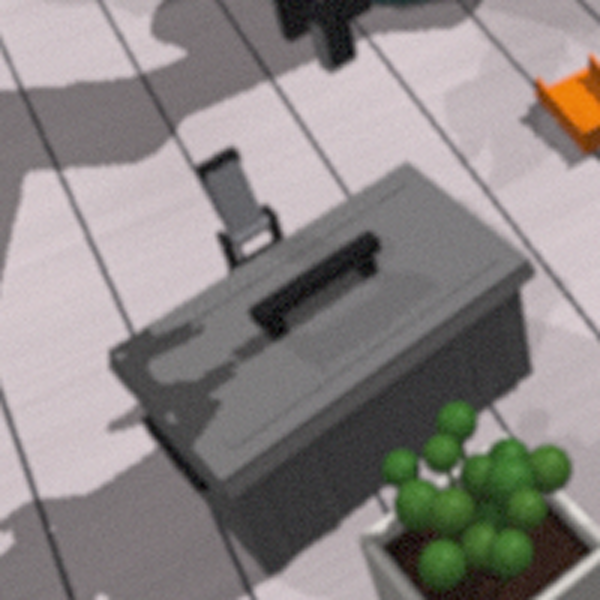

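```bash
python3 - <<'E'
from h import *
plan([*cab(-140,0),290],-78)
E
```

```text
t 45.18 p [ 512.7 -244.3  321.7] jaw 12.09 F [-0.1 -0.2 -0.3] w 0.398 q [-0.49  0.01  1.72  0.    1.4  -0.7 ]
n 14 shift [ -41.  -140.8   31.2] rot [ 3.000e-01 -8.000e-02  9.009e+01]
```

Request:
arm_command(targets="-3 -10 0 0 0 6 0.2; -6 -22 0 0 0 12 0; -10 -35 0 0 0 18.5 0; -14 -48 5 0 0 25 0; -18 -61 5 0 0 31.5 0; -22 -74 10 0 0 38 0; -25 -87 15 0 0 44.5 0; -29 -100 20 0 0 51 0; -33 -113 25 0 0 57.5 0; -37 -126 30 0 0 64 0", newtons=30)

```text
time: 46.02
tool_pos: [0.3958, -0.3089, 0.288]
tcp_rot: [2.973, 1.014, -0.0]
wrist_force: [0.5, -0.7, -0.5]
width: -0.003
```

```bash
python3 - <<'E'
from h import *
plan([*cab(-140,0),260],-78)
E
```

```text
t 46.02 p [ 395.8 -308.9  288. ] jaw -52.32 F [ 0.5 -0.7 -0.5] w -0.003 q [-0.71 -0.1   1.89 -0.    1.35  0.2 ]
n 4 shift [-12.6  -3.4  28. ] rot [3.000e-02 2.000e-02 2.568e+01]
```

Request:
arm_command(targets="-4 -1 0 0 0 6 0; -8 -2 5 0 0 12.5 0; -12 -3 10 0 0 19 0; -12.6 -3.4 18 0 0 25.5 0; -12.6 -3.4 25 0 0 25.7 0; -12.6 -3.4 28 0 0 25.7 0; -12.6 -3.4 28 0 0 25.7 0; -12.6 -3.4 28 0 0 25.7 0")

```text
time: 46.68
tool_pos: [0.3846, -0.3132, 0.2598]
tcp_rot: [-3.123, -0.34, 0.0]
wrist_force: [0.7, 0.4, 0.5]
width: -0.002
```

```bash
python3 - <<'E'
from h import *
p=avg(3); print(cabL(p/1000)); plan([*cab(-140,0),183],-78)
E
```

```text
avg p [ 384.73 -313.28  260.12] std [0.12 0.07 0.22]
[-138.93751161    0.43209206  260.12157853]
t 46.83 p [ 384.9 -313.3  260.4] jaw -77.63 F [-0.1 -0.2 -0.1] w 0.0 q [-0.73 -0.1   1.94 -0.    1.3   0.62]
n 3 shift [-1.2  0.3 77.4] rot [ 0.04 -0.03  0.37]
```

Request:
arm_command(targets="0 0 20 0 0 0.3 0; 0 0 42 0 0 0.3 0; 0 0 62 0 0 0.3 0; 0 0 77 0 0 0.3 0; 0 0 77 0 0 0.3 0; 0 0 77 0 0 0.3 0; 0 0 77 0 0 0.3 0")

```text
time: 47.42
tool_pos: [0.3853, -0.3137, 0.1842]
tcp_rot: [3.123, 0.329, 0.002]
wrist_force: [-0.4, -0.3, 1.2]
width: -0.001
```

```bash
python3 - <<'E'
from h import *
p=avg(3); print(cabL(p/1000)); plan([*cab(-101,0),183],-78)
im,d=bot.read_camera("scene"); im=im[180:380,100:300]; cv2.imwrite("pics/scene25c.png",cv2.resize(im,None,fx=3,fy=3,interpolation=cv2.INTER_CUBIC))
E
```

```text
avg p [ 385.43 -313.89  184.48] std [0.11 0.11 0.22]
[-138.38161805   -0.31200042  184.48323069]
t 47.57 p [ 385.5 -314.   184.6] jaw -77.99 F [ 0.2 -0.4  1.2] w 0.001 q [-0.73 -0.04  2.03 -0.    1.15  0.63]
n 2 shift [37.4 -0.4  1.7] rot [ 0.14 -0.1   0.01]
```

View pics/scene25c.png

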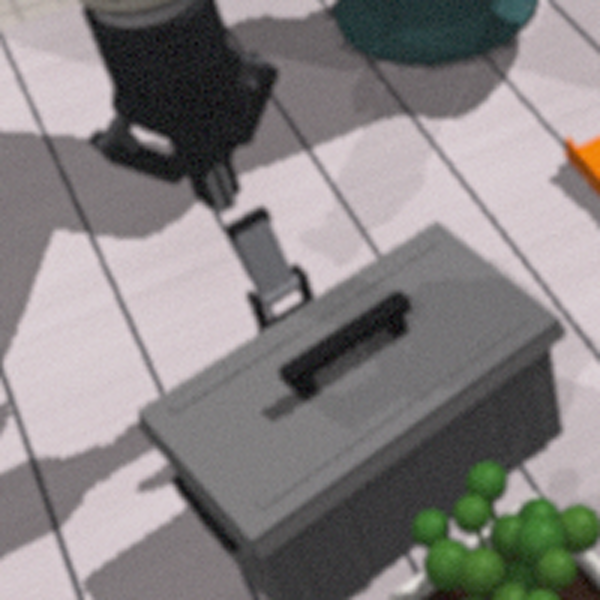

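Request:
arm_command(targets="12 0 0 0 0 0 0; 22 0 1 0 0 0 0; 30 0 1 0 0 0 0; 37 0 1 0 0 0 0; 44 0 1 0 0 0 0; 50 0 1.5 0 0 0 0; 56 0 3 0 0 0 0; 62 0 5.5 0 0 0 0; 62 0 5.5 0 0 0 0; 62 0 5.5 0 0 0 0")

```text
time: 48.45
tool_pos: [0.4456, -0.2998, 0.1769]
tcp_rot: [-3.123, -0.329, -0.0]
wrist_force: [-0.7, 0.1, 0.1]
width: -0.006
```

```bash
python3 - <<'E'
from h import *
p=avg(3); print(cabL(p/1000)); plan([*cab(-66,0),172],-78)
im,d=bot.read_camera("scene"); im=im[180:380,100:300]; cv2.imwrite("pics/scene26c.png",cv2.resize(im,None,fx=3,fy=3,interpolation=cv2.INTER_CUBIC))
E
```

```text
avg p [ 445.4  -299.92  176.98] std [0.16 0.08 0.11]
[-76.82234385   0.83954037 176.98212526]
t 48.6 p [ 445.1 -300.1  177.2] jaw -78.01 F [-0.5 -0.4  0.2] w -0.001 q [-0.64  0.04  1.96  0.    1.14  0.72]
n 1 shift [11.1  0.7  5.2] rot [-0.02 -0.01 -0.01]
```

View pics/scene26c.png

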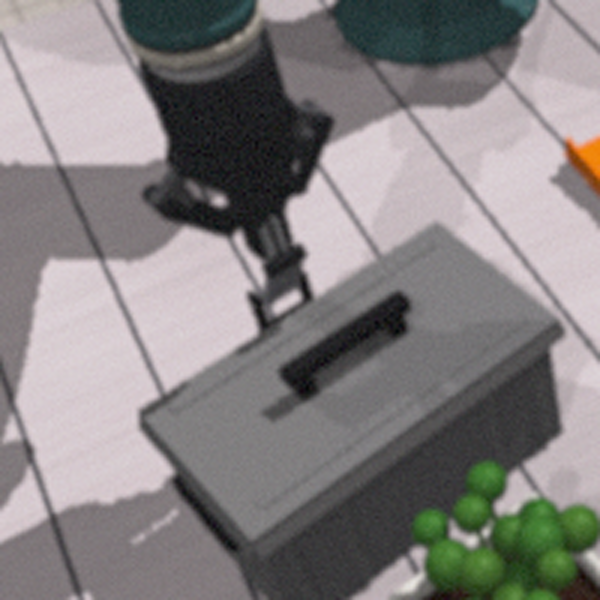

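Request:
arm_command(targets="6 0 2 0 0 0 0; 11 0 5 0 0 0 0; 15.5 0 9 0 0 0 0; 19.5 0 14 0 0 0 0; 23 0 19 0 0 0 0; 25 0 25 0 0 0 0; 27 0 30 0 0 0 0; 28 0 35 0 0 0 0; 28 0 35 0 0 0 0; 28 0 35 0 0 0 0")

```text
time: 49.48
tool_pos: [0.4726, -0.2942, 0.1417]
tcp_rot: [-3.124, -0.328, 0.001]
wrist_force: [0.6, -0.1, 0.0]
width: -0.002
```

```bash
python3 - <<'E'
from h import *
p=avg(3); print(cabL(p/1000)); plan([*cab(-49,0),138],-78)
im,d=bot.read_camera("scene"); im=im[180:380,100:300]; cv2.imwrite("pics/scene27c.png",cv2.resize(im,None,fx=3,fy=3,interpolation=cv2.INTER_CUBIC))
E
```

```text
avg p [ 472.55 -294.26  142.  ] std [0.01 0.07 0.2 ]
[-49.08512585   0.70310913 141.99918717]
t 49.63 p [ 472.6 -294.4  142.4] jaw -78.01 F [-0.1  0.1  0.1] w 0.0 q [-0.6   0.11  1.95  0.    1.08  0.76]
n 1 shift [0.1 0.5 4.4] rot [-0.   -0.01 -0.01]
```

View pics/scene27c.png

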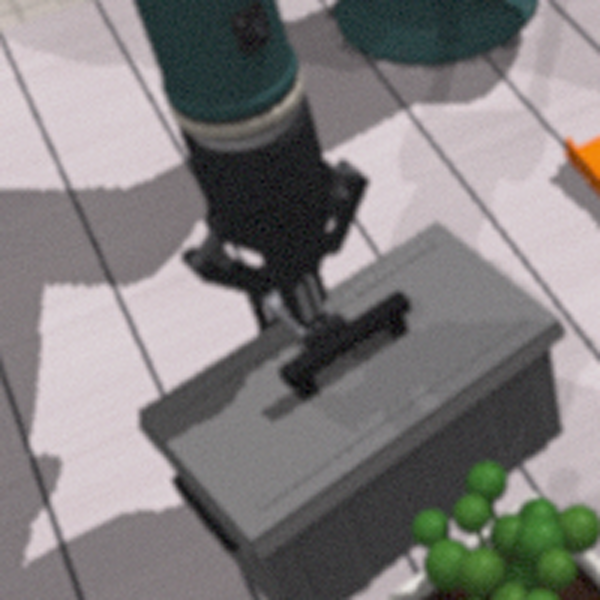

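Request:
arm_command(targets="0 0 1 0 0 0 0; 0 0 2 0 0 0 0; 0 0 3 0 0 0 0; 0 0 3.5 0 0 0 0; 0 0 4 0 0 0 0; 0 0 4 0 0 0 0; 0 0 4 0 0 0 0")

```text
time: 50.27
tool_pos: [0.4729, -0.2946, 0.1395]
tcp_rot: [3.124, 0.328, 0.001]
wrist_force: [-2.4, 1.5, 6.1]
width: -0.002
```

```bash
python3 - <<'E'
from h import *
p=avg(2); print(cabL(p/1000)); s=bot.read_state(); print(s['wrist_force'],s['torque'])
E
```

```text
avg p [ 472.87 -294.61  139.47] std [0.02 0.01 0.  ]
[-48.84092705   0.28875822 139.47273178]
[-1.68357503  0.5988227   5.6212681 ] [ 0.20731646  0.28423422 -0.01809764]
```

Request:
arm_command(targets="0 0 1 0 0 0 0; 0 0 2 0 0 0 0; 0 0 2 0 0 0 0; 0 0 2 0 0 0 0; 0 0 2 0 0 0 0")

```text
time: 50.78
tool_pos: [0.4729, -0.2947, 0.1393]
tcp_rot: [3.124, 0.328, 0.001]
wrist_force: [-5.5, 4.4, 14.2]
width: -0.001
```

```bash
python3 - <<'E'
from h import *
p=avg(2); print(cabL(p/1000)); s=bot.read_state(); print(s['wrist_force'],s['torque'])
E
```

```text
avg p [ 472.95 -294.68  139.28] std [0.02 0.01 0.01]
[-48.78354057   0.20877342 139.27954378]
[-5.4168294   3.66327124 14.72450307] [0.61701535 0.84202694 0.02216705]
```

Request:
arm_command(targets="0 0 -5 0 0 0 0; 0 0 -15 0 0 0 0; 0 0 -30 0 0 0 0; 0 0 -55 0 0 0 0; -10 0 -85 0 0 0 0; -25 0 -115 0 0 0 0; -45 0 -140 0 0 0 0; -60 0 -160 0 0 0 0; -60 0 -160 0 0 0 0; -60 0 -160 0 0 0 0")

```text
time: 51.72
tool_pos: [0.4142, -0.3077, 0.2983]
tcp_rot: [3.122, 0.326, 0.005]
wrist_force: [0.1, -0.8, 0.1]
width: -0.004
```

```bash
python3 - <<'E'
from h import *
for n in("top","scene"):
    im,d=bot.read_camera(n); np.save(f"pics/{n}28.npy",d); cv2.imwrite(f"pics/{n}28.png",im)
    L=cabL(cloud(n,d).reshape(-1,3))
    s=(abs(L[:,0])<74)&(abs(L[:,1])<128)&(abs(L[:,2]-131)<3.5); Q=L[s]
    print(n,s.sum(),np.percentile(Q,[.5,99.5],axis=0).round(1),np.median(Q[:,2]),cv2.minAreaRect(Q[:,:2].astype(np.float32)))
    for x in(-75,-65,-55,-45,-35,-28):
        s=(abs(L[:,0]-x)<4)&(abs(L[:,1])<10)&(L[:,2]>100)&(L[:,2]<200); print(x,s.sum(),np.median(L[s,2]).round(1),end='; ')
    print()
print(bot.read_state()['wrist_force'])
im=cv2.imread("pics/scene28.png")[180:380,100:300]; cv2.imwrite("pics/scene28c.png",cv2.resize(im,None,fx=3,fy=3,interpolation=cv2.INTER_CUBIC))
E
```

```text
top 6176 [[ -65.8 -118.3  127.6]
 [  70.9  121.8  134.4]] 130.96229785629555 ((0.5591354370117188, 1.3826522827148438), (142.39707946777344, 243.46273803710938), 0.20904548466205597)
-75 42 138.9; -65 36 138.7; -55 31 140.4; -45 35 141.2; -35 37 140.6; -28 34 142.4; 
scene 5944 [[ -67.5 -120.5  127.9]
 [  70.5  119.2  134.3]] 131.59627672362123 ((0.3391571044921875, -0.45818328857421875), (145.6721954345703, 243.6407012939453), 0.3560972511768341)
-75 27 140.0; -65 28 140.4; -55 20 141.7; -45 27 142.2; -35 25 142.1; -28 32 142.8; 
[ 0.20333763  0.31194717 -0.64419081]
```

View pics/scene28c.png

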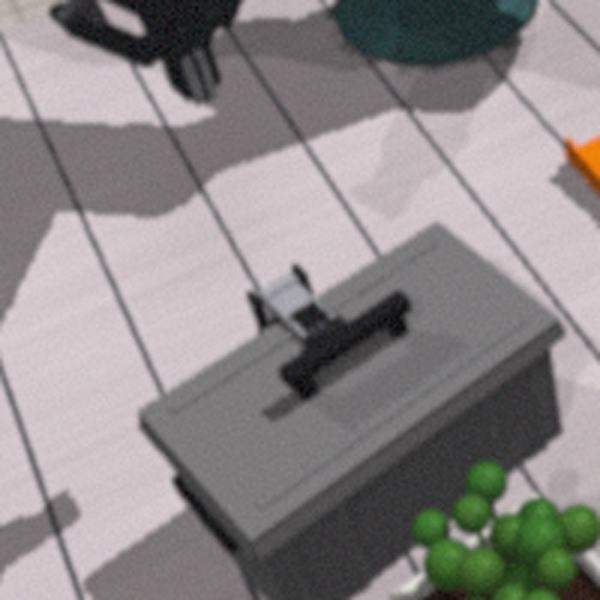

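View pics/scene28.png

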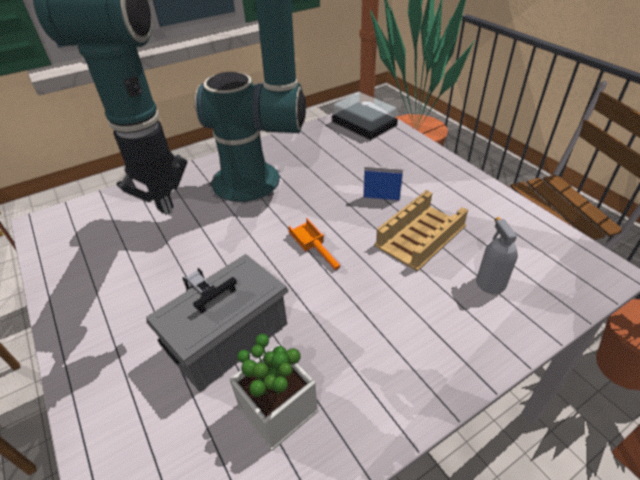

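```bash
python3 - <<'E'
from h import *
for n in("top","scene"):
    A=[]
    D=np.mean([bot.read_camera(n)[1] for _ in range(8)],0)
    L=cabL(cloud(n,D).reshape(-1,3))
    s=(L[:,0]>-76)&(L[:,0]<-38)&(abs(L[:,1])<9)&(L[:,2]>134)&(L[:,2]<150); Q=L[s]
    k=np.polyfit(Q[:,0],Q[:,2],1); print(n,s.sum(),"slope",k[0],"z@-48",np.polyval(k,-48),"@-86",np.polyval(k,-86))
    for y0 in(-60,60):
        s=(L[:,0]>-62)&(L[:,0]<-20)&(abs(L[:,1]-y0)<20)&(abs(L[:,2]-131)<4);Q=L[s];k=np.polyfit(Q[:,0],Q[:,2],1); print("  plate",k[0],np.polyval(k,-48))
E
```

```text
top 142 slope 0.07784111511980558 z@-48 140.90411927961608 @-86 137.94615690506348
  plate -0.006676755853596225 131.04895664001495
  plate -0.016343091670373178 131.1033269519408
scene 116 slope 0.07075662073642047 z@-48 141.9164777551206 @-86 139.22772616713664
  plate -0.017033950870679448 132.02841305590456
  plate -0.016189422076666894 131.9411165920709
```

```bash
python3 - <<'E'
from h import *
plan([*cab(-33,0),180],-78)
E
```

```text
t 52.62 p [ 413.9 -306.9  296.5] jaw -78.0 F [ 0.2  0.5 -0.3] w 0.001 q [-0.69 -0.08  1.85  0.    1.36  0.67]
n 4 shift [ 76.1   0.5 116.5] rot [ 0.01 -0.01 -0.  ]
```

Request:
arm_command(targets="25 0 5 0 0 0 0; 50 0.5 20 0 0 0 0; 70 0.5 45 0 0 0 0; 76 0.5 75 0 0 0 0; 76 0.5 100 0 0 0 0; 76 0.5 117 0 0 0 0; 76 0.5 117 0 0 0 0; 76 0.5 117 0 0 0 0; 76 0.5 117 0 0 0 0")

```text
time: 53.37
tool_pos: [0.4891, -0.2922, 0.1808]
tcp_rot: [3.123, 0.328, 0.002]
wrist_force: [0.4, -0.3, -0.1]
width: -0.001
```

```bash
python3 - <<'E'
from h import *
p=avg(4);print(cabL(p/1000))
plan([*cab(-33,0),150],-78)
E
```

```text
avg p [ 489.35 -292.43  181.42] std [0.17 0.14 0.35]
[-32.2730535   -1.01478404 181.42239525]
t 53.57 p [ 489.3 -292.4  181.4] jaw -78.01 F [-0.6  0.2  0.6] w -0.003 q [-0.58  0.1   1.89  0.    1.15  0.78]
n 1 shift [-0.7 -1.  31.4] rot [ 0.14 -0.14 -0.01]
```

Request:
arm_command(targets="-1 -1 10 0 0 0 0; -1 -1 22 0 0 0 0; -1 -1 31 0 0 0 0; -1 -1 34 0 0 0 0; -1 -1 36 0 0 0 0; -1 -1 37 0 0 0 0; -1 -1 38 0 0 0 0; -1 -1 39 0 0 0 0; -1 -1 40 0 0 0 0; -1 -1 40 0 0 0 0")

```text
time: 54.4
tool_pos: [0.486, -0.2903, 0.1425]
tcp_rot: [-3.123, -0.329, 0.004]
wrist_force: [-10.5, 5.0, 22.3]
width: -0.002
```

```bash
python3 - <<'E'
from h import *
p=avg(2);print(cabL(p/1000)); print(bot.read_state()['wrist_force'])
E
```

```text
avg p [ 486.04 -290.29  142.53] std [0.   0.01 0.02]
[-35.06235524   1.77353181 142.53060079]
[-10.44942689   6.65512595  22.23034519]
```

Request:
arm_command(targets="0 0 -3 0 0 0 0; 0 0 -12 0 0 0 0; 0 0 -30 0 0 0 0; 0 0 -55 0 0 0 0; -10 0 -85 0 0 0 0; -25 0 -115 0 0 0 0; -50 0 -140 0 0 0 0; -80 0 -160 0 0 0 0; -80 0 -160 0 0 0 0; -80 0 -160 0 0 0 0")

```text
time: 55.33
tool_pos: [0.4088, -0.3084, 0.3011]
tcp_rot: [3.122, 0.325, 0.004]
wrist_force: [0.3, 0.2, -1.3]
width: 0.005
```

```bash
python3 - <<'E'
from h import *
for n in("top","scene"):
    ims=[bot.read_camera(n) for _ in range(6)]
    D=np.mean([i[1] for i in ims],0); cv2.imwrite(f"pics/{n}30.png",ims[-1][0])
    L=cabL(cloud(n,D).reshape(-1,3))
    s=(L[:,0]>-76)&(L[:,0]<-38)&(abs(L[:,1])<9)&(L[:,2]>134)&(L[:,2]<150); Q=L[s]
    k=np.polyfit(Q[:,0],Q[:,2],1); print(n,"slope",k[0],"z@-48",np.polyval(k,-48))
    s=(abs(L[:,0]+28)<3)&(abs(L[:,1])<10)&(L[:,2]>100)&(L[:,2]<200); print(" tip",np.median(L[s,2]))
    s=(abs(L[:,0])<74)&(abs(L[:,1])<128)&(abs(L[:,2]-131)<3.5); Q=L[s]; print(np.percentile(Q,[.5,99.5],axis=0).round(1),np.median(Q[:,2]))
a=cv2.imread("pics/top30.png")[150:300,350:530]; b=cv2.imread("pics/scene30.png")[240:390,130:310]
cv2.imwrite("pics/fin.png",cv2.resize(np.hstack([a,b]),None,fx=2.2,fy=2.2,interpolation=cv2.INTER_CUBIC))
# bystanders vs start
i0=cv2.imread("pics/scene0.png");i1=cv2.imread("pics/scene30.png")
cv2.imwrite("pics/both.png",cv2.resize(np.hstack([i0[180:480,200:560],i1[180:480,200:560]]),None,fx=1.1,fy=1.1))
E
```

```text
top slope 0.08314470923273051 z@-48 140.87469238472852
 tip 142.89764021728536
[[ -65.8 -118.1  129. ]
 [  70.9  121.5  133.4]] 130.8863418925782
scene slope 0.07278201179997258 z@-48 141.83617528576997
 tip 143.33353909623403
[[ -67.3 -120.5  128.3]
 [  69.6  119.3  133.8]] 131.63590466946462
```

View pics/fin.png

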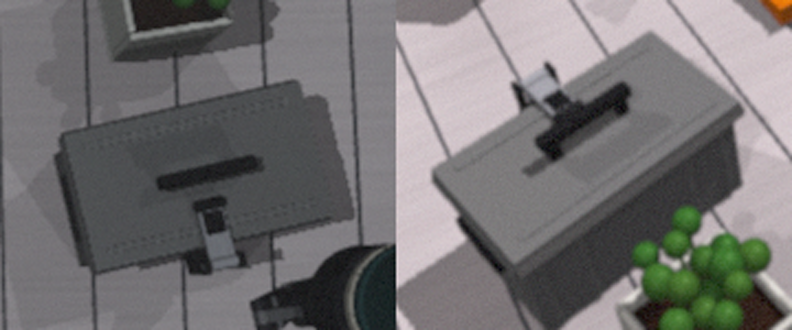

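View pics/both.png

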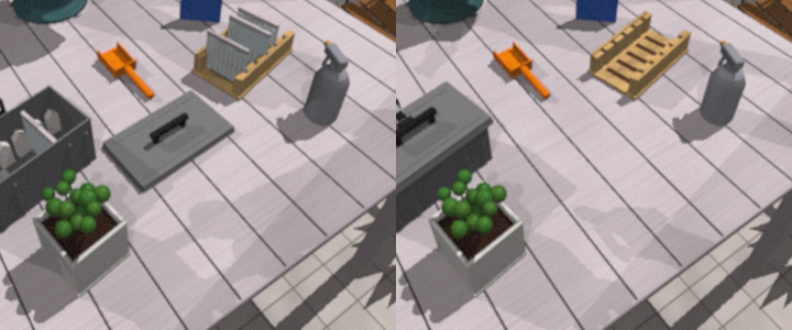

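```bash
python3 - <<'E'
from workcell import bot
print(bot.finish_job())
E
```

```text
the job is handed in; nothing more can be done
None
```

All three panes from the drying rack are in the cabinet, the lid is on and the lever latch is down. I handed the job in at about 56 s of the 210 s; no verdict was reported.

- **Panes:** they went into slots 3, 1 and 2, beside the one already stored in slot 4. With all four in, the cameras put their tops at 115–116.5 mm; 116 mm is fully down.
- **Lid:** it had not been knocked when I picked it up. It sits level and centred to within about 1 mm. Its plate reads 130.9–131.6 mm high, and 131 mm is home.
- **Latch:** it met a rigid stop under 14 N on the lever and again under 22 N on its end.
- **Other things:** the planter, mister and scoop look unmoved from the first picture to the last.

One check disagreed: the depth data shows the lever rising about 0.07–0.08 rad along its length and its end 1–2 mm higher than a closed latch should read. The heights at which it stopped (139.3 mm on the lever, expected 139.5; 142.5 mm at the end, expected 141.5) fit closed to about 0.02 rad. The second push did not change the slope, so I took it as closed.

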